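# Roll a gas-purifier cartridge into the vee fixture and clamp it

### The arm

A 6-joint arm with a two-finger parallel gripper is mounted at the origin on the work surface. World frame = base frame: x ahead of the robot, y to its left, z up, the work surface at z = 0. Lengths are in m, angles in rad, forces in N, time in s.
With the tool pointing down it reaches from about 0.275 to 0.975 m from the base axis. Payload 8.4 kg.
Tool frame: the origin (TCP) lies on the centre line of the jaws, within the pads' length; the fingertips stand 17 mm ahead of it and the grasp point (between the pads) lies 2 mm behind it; z points along the fingers, y is the direction in which the jaws open and shut (so a half turn about z gives the same grasp; the last joint's range is limited). The gripper opens to 92 mm and grips with 3 to 60 N. Pads are 20 mm wide; open, the fingers measure 128 mm over their backs; the gripper's body (75 mm by 189 mm) begins 69 mm behind the grasp point.
Start: joints at [1.128, 0.353, 1.633, -0, 1.155, -0.002], TCP at [0.267, 0.565, 0.232] pointing down, gripper open.
Joint ranges: [-2.63, 2.63], [-0.92, 2.1], [0.06, 2.66], [-1.3, 4.44], [0, 2.69], [-3.02, 3.02]. Speed limits (rad/s): [2.22, 2.22, 2.79, 3.14, 3.14, 3.14].

### API

Orientations are given as a unit quaternion [x, y, z, w].
In Python, from rig import bot gives the robot as it stands. The module is installed in compiled form; this text tells all that it offers.
- The arm moves only by the tool step_arm, never from a script. Its argument "series" is text: rows parted by semicolons, each of 7 numbers parted by spaces: the turn, a rotation vector about the tool's x, y, z in rad, then the shift along the tool's x, y, z in mm, then the closure in counts, from 0 (fully open) to 255 (shut). A call has 1 to 8 rows; each row is the pose to reach, as a shift and turn from the pose measured when the call began, along the tool's axes at that moment; what a row does not reach only later rows make up. A row lasts 1/12 s, in which the tool goes at most 41.7 mm and 7.16 degrees, less where a joint would pass 70% of its speed; a pose out of reach is approached as far as the arm can. A call with a gripper value outside its range is refused whole. The fingers move at their own pace and stop on an object; the grip force is fixed at half the most. Time passes only in rows, so rows that repeat a pose let the fingers close. It gives the time, the measured TCP pose, the force and the opening at its end, in the units of the state.
- bot.observe(): the state, without advancing time (a new reading comes with each control period).
- bot.snapshot(name): name is "scene" or "top"; returns the picture (400x640x3 uint8, red, green, blue); there is no depth.
- bot.camera_info(name): a dict with "mtx" (3x3 intrinsics, pixels), "distortion" ([k1, k2, p1, p2, k3] as OpenCV has them; the pictures are not rectified), "R" (3x3) and "t" (3): a world point X has camera coordinates R X + t. Camera axes: x right, y down, z forward; pixel columns grow to the right and rows downward; lengths in m; the calibration is good to about 2 mm. A picture is of the moment at which its call begins. camera_info takes no time and is no camera call.
- bot.close_job(): hands the job in, once; it reports no verdict.
The state is a dict: "clock": time; "joint_positions": joint angles; "joint_velocities": joint speeds; "joint_efforts": joint torques, N m; "tcp_pos": TCP position; "tool_rot": TCP orientation; "ft_force": force on the tool from outside, world axes, zero at the start; "wrist_torque": the same for the moment, N m; "gripper_width": finger opening in m.
Only numpy, scipy, OpenCV 4.12 (cv2) and the standard library are available. Lean on these libraries where they do the work, as an engineer would, in place of code of your own. Each camera call takes 0.05 s, during which the arm holds its last target.

### The job

Take the long steel gas-purifier cartridge out of the slanted rack, set it down gently on the loading shelf of the vee fixture, lying parallel to the vee with about equal overhang at both ends, and let go of it. Then roll it over the shelf's edge without lifting it, so that it drops into the vee and settles there by itself, and only when it lies still and untouched pull the toggle clamp's handle fully upright so that the pad holds it for the fitting work. Do not drop the cartridge, leave the short cartridge, wrench, bottle and beaker where they are, and take the hand away at the end.

Things in the scene. Friction and masses are not known exactly. Their poses are not given: they have to be found in the camera images.
- cartridge: The long gas-purifier cartridge to be clamped: plain stainless cylinder, 38 mm diameter, 200 mm long, plus a 16 mm long, 15 mm wide brass fitting on each end; 0.37 to 0.65 kg. Origin: centre of one end face (the lower one in the rack); its x axis runs along the cylinder to the other end (up the slope). Both ends are alike.
- cartridge_mid (a point): Middle of the long cartridge, on its axis, 100 mm from either end face; axes as cartridge. A good place to grip, in the rack too: the nearest vee rest is 26 mm further up, 45 mm are free beneath the axis, and 46 mm between this cartridge and its neighbour.
- short_cartridge: Bystander: the short cartridge in the rack's other place, same make and diameter (38 mm) but 140 mm long; origin at the centre of its lower end face, x axis along it, up the slope.
- rack: Slanted two-place rack, grey sheet metal, fixed, 184 mm wide, 180 deep, 130 high. x level, away from the robot; z up. Origin on the bench below the long cartridge's middle, midway between the places, which lie 42 mm to either side in y. Cartridges lie in vee rests, rising away from the robot at 30 degrees, lower end on a slotted stop. Which place holds the long one varies.
- fixture: Vee fixture, fixed: base plate 205 x 150 x 12 mm with two equal aluminium vee blocks, 22 mm thick, centred at y = -48 and 48 mm, empty between. Origin on the bench under the vee's bottom line, midway between the blocks; y along the vee, x level across it from loading shelf to clamp (away from the robot), z up. The 90 degree vee has its bottom 30 mm above the bench, its clamp side reaches 62 mm.
- shelf_edge (a point): Edge between loading shelf and vee, mid-way along: fixture x -20, z 50 mm; axes as fixture. The shelf (on top of both blocks) falls 4 degrees from here back to a lip at x -91, whose top is at z 52 mm. Let go on the shelf, a cartridge rolls gently back against the lip; once its axis is pushed past the edge it drops 12 mm into the vee by itself.
- shelf_rest (a point): Where the cartridge's middle is when it rests on the loading shelf against the lip, centred along the vee: fixture x -77.2, y 0, z 65.1 mm. Axes as fixture.
- vee_seat (a point): Where the cartridge's middle is when it is seated in the vee, centred along it: fixture x 0, y 0, z 56.9 mm. Axes as fixture.
- clamp_handle (a joint): Toggle clamp handle, rad: 0 = open, leaning 68 degrees back from upright, away from the robot, arm up; 1.187 (stop at 1.217) = closed, handle upright, arm level over the cartridge, locked on its dead centre. Takes 1 to 3 N at the grip and stays where left. The spring-backed pad meets the seated cartridge in the last 0.2 rad and then presses with about 4 N.
- clamp_pivot (a point): Pivot of the handle: fixture x 85.4, y 0, z 122.2 mm; it turns about the fixture's y. The clamp stands on a riser 44 mm wide (x 43 to 103 mm). Open, its arm stands upright at fixture x 30 to 72, y -10 to 10 mm, up to 165 mm above the bench: too little room for a hand straight above the vee's middle.
- clamp_grip (a point): Middle of the handle's grey plastic grip, a round sleeve 20 mm in diameter, from 54 to 122 mm from the pivot (this point: 90 mm). The point's z axis points outward along the handle, its y axis along the fixture's y. Free on both sides.
- clamp_pad: The clamp's pad: spring-backed rubber tip, 18 mm in diameter, below the end of the clamp arm; origin on the arm at the spindle, the pad's face 24 mm from it along -z.
- wrench: Bystander: open-end wrench, 150 mm long, lying on the bench; origin at the middle of its underside, x along it.
- leak_fluid: Bystander: small white bottle, 48 mm in diameter, 115 mm high, standing; origin at the centre of its underside.
- beaker: Bystander: glass beaker, 60 mm in diameter at the rim, 75 mm high; origin at the centre of its underside.
There are look-alikes about, which are no part of the job. Leave any turquoise look-alike of the cartridge alone.

How it is judged:
By the outcome, as a careful person would: the job done as asked, in the order asked, and still so for the second after the job is handed in, with the robot touching nothing.
It also fails if it takes over 72 s, if anything falls off the work surface, if the arm or the gripper's body presses on something with over 40 N, if the wrist force passes 120 N, or if a joint passes its speed limit or range.

## Working session

There is one attempt and no reset: what is moved stays moved. The work goes in short steps, Python scripts to look and compute and a tool call to move; the robot and the scene stay as the last step left them, time stands still between calls to the robot, and variables do not carry over. Pictures are saved under pics/ and viewed, and the job is handed in when it is done.

Besides the shell and the picture viewer there is one more tool, called after "Request:" as name(argument=value, ...) on one line, values as JSON. step_arm: Moves the arm, as the interface text tells. Its arguments: {"type":"object","properties":{"series":{"type":"string"}},"required":["series"]}

```bash
mkdir -p pics; python3 - <<'E'
from rig import bot
import cv2
for n in("scene","top"):
    im=bot.snapshot(n); cv2.imwrite(f"pics/{n}0.png",im[:,:,::-1])
    c=bot.camera_info(n); print(n,c)
print(bot.observe())
E
```

```text
scene {'mtx': array([[457.36522209,   0.        , 327.28423505],
       [  0.        , 457.36522209, 204.64869853],
       [  0.        ,   0.        ,   1.        ]]), 'distortion': array([-0.09515081,  0.        ,  0.        ,  0.        ,  0.        ]), 'R': array([[-0.48857321,  0.87252234,  0.00099531],
       [ 0.56432423,  0.31686574, -0.76232163],
       [-0.66545803, -0.37188825, -0.64719761]]), 't': array([ 0.17456827, -0.25612038,  2.03010305])}
top {'mtx': array([[472.88759874,   0.        , 317.90104256],
       [  0.        , 472.88759874, 198.10305637],
       [  0.        ,   0.        ,   1.        ]]), 'distortion': array([0.02296314, 0.        , 0.        , 0.        , 0.        ]), 'R': array([[ 0.01951897, -0.99949707,  0.02499251],
       [-0.9824412 , -0.023813  , -0.18504655],
       [ 0.18554863, -0.02094175, -0.9824119 ]]), 't': array([0.10058977, 0.59249222, 1.49885725])}
{'clock': 0.1, 'joint_positions': array([ 1.12761065e+00,  3.53584364e-01,  1.63405884e+00, -3.53717410e-05,
        1.15517810e+00, -2.38877755e-03]), 'joint_velocities': array([-0.00117489, -0.0002536 , -0.00164298, -0.0002817 ,  0.00249307,
       -0.0002136 ]), 'joint_efforts': array([ 2.55788345e-04, -5.94918430e+01, -3.34921288e+01,  6.98563876e-02,
        1.85195461e-02,  9.64002339e-06]), 'tcp_pos': array([0.26648654, 0.56487686, 0.23093572]), 'tool_rot': array([ 2.18611433e-01,  9.75811797e-01, -6.02715441e-04, -1.19958155e-04]), 'ft_force': array([0.53947096, 0.76231221, 0.37431801]), 'wrist_torque': array([-0.0526018 ,  0.00699017,  0.04042002]), 'gripper_width': 0.0916481502902061}
```

View pics/scene0.png

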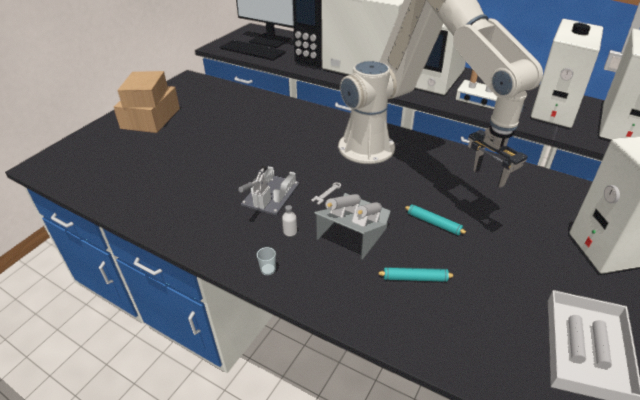

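View pics/top0.png

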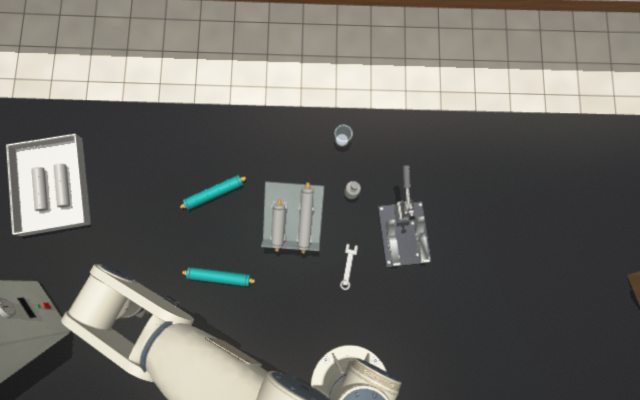

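Scene and top views: rack near top (295,217), long cartridge on the right (-y) place; fixture at top (405,235). I'll enlarge both.

```bash
python3 - <<'E'
import cv2
t=cv2.imread("pics/top0.png"); s=cv2.imread("pics/scene0.png")
def crop(im,x,y,w,h,k,n):
    cv2.imwrite(n,cv2.resize(im[y:y+h,x:x+w],None,fx=k,fy=k,interpolation=cv2.INTER_CUBIC))
crop(t,250,170,90,90,6,"pics/t_rack.png")
crop(t,365,155,80,115,5,"pics/t_fix.png")
crop(s,230,160,80,60,9,"pics/s_fix.png")
crop(s,305,180,95,80,7,"pics/s_rack.png")
E
```

```text
(no output)
```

View pics/t_rack.png

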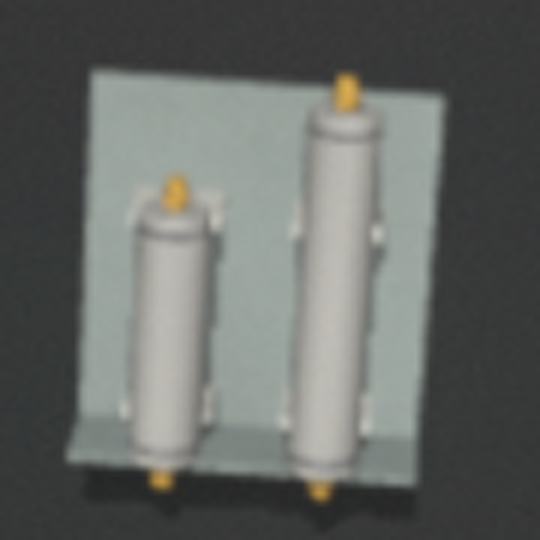

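View pics/t_fix.png

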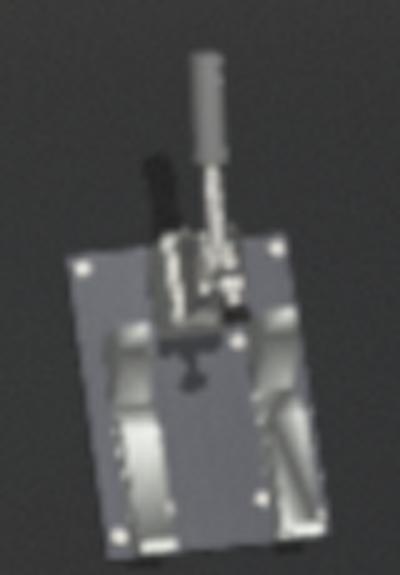

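View pics/s_fix.png

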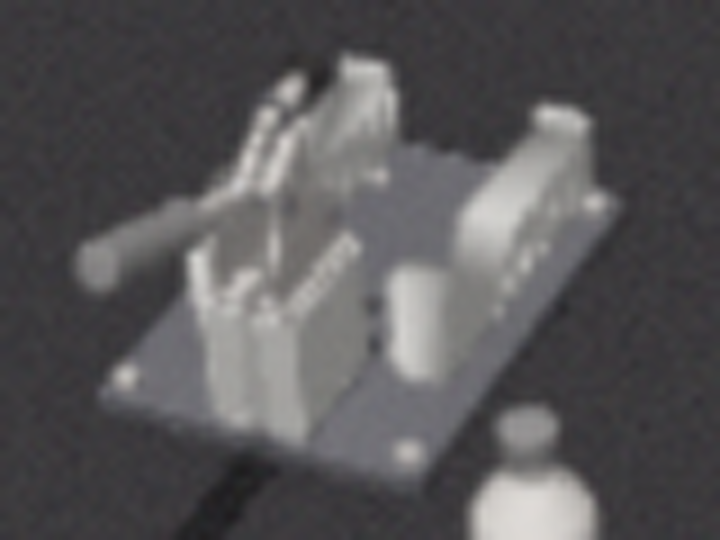

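View pics/s_rack.png

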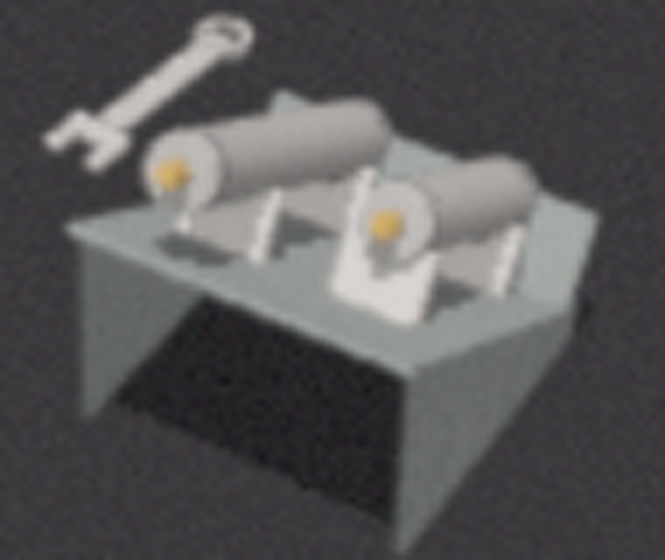

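```bash
cat > h.py <<'E'
import numpy as np, cv2, json
from scipy.optimize import least_squares
from scipy.spatial.transform import Rotation as Ro
from rig import bot
C={n:bot.camera_info(n) for n in("scene","top")}
def proj(n,P):
    c=C[n]; P=np.asarray(P,float).reshape(-1,3)
    return cv2.projectPoints(P,cv2.Rodrigues(c["R"])[0],c["t"],c["mtx"],c["distortion"])[0].reshape(-1,2)
def px(x0,y0,k,u,v): return np.array([x0+(u+.5)/k-.5,y0+(v+.5)/k-.5])
def T(x,y,yaw,P):
    P=np.asarray(P,float).reshape(-1,3); return P@Ro.from_euler('z',yaw).as_matrix().T+[x,y,0]
E
cat > fit.py <<'E'
from h import *
# fixture
def fixmodel(p):
    x,y,w,xa=p
    g=lambda r:[.0854+r*np.sin(np.radians(68)),0,.1222+r*np.cos(np.radians(68))]
    xb=xa+.205
    L=[("top",[xb,.075,.012],px(365,155,5,68,258)),("top",[xb,-.075,.012],px(365,155,5,286,236)),
       ("top",[xa,-.075,.012],px(365,155,5,327,535)),("top",[xa,.075,.012],px(365,155,5,108,558)),
       ("top",g(.122),px(365,155,5,208,55)),("top",g(.054),px(365,155,5,212,163)),
       ("scene",[xb,-.075,.012],px(230,160,9,100,390)),("scene",[xb,.075,.012],px(230,160,9,425,475)),
       ("scene",[xa,.075,.012],px(230,160,9,625,203)),("scene",g(.122),px(230,160,9,97,265))]
    return L
def res(p,model):
    return np.concatenate([proj(n,T(*p[:3],P))[0]-q for n,P,q in model(p)])
r=least_squares(res,[.55,-.1,0,-.097],args=(fixmodel,),x_scale=[.1,.1,.1,.1])
print("fix",r.x.round(4)); print(r.fun.reshape(-1,2).round(1).tolist())
s3,c3=.5,np.sqrt(.75)
def rackmodel(p):
    x,y,w,h,a=p  # a: local x of long middle (0 expected)
    def pt(side,d): return [ (d)*c3, side*.042, h+d*s3]
    L=[("top",pt(-1,-.116),px(250,170,6,320,497)),("top",pt(-1,.116),px(250,170,6,347,78)),
       ("top",pt(1,-.116),px(250,170,6,161,486)),("top",pt(1,.056),px(250,170,6,177,180)),
       ("scene",pt(-1,.116),px(305,180,7,170,172)),("scene",pt(1,.056),px(305,180,7,384,224))]
    return L
r2=least_squares(res,[.55,.1,0,.1,0],args=(rackmodel,),x_scale=[.1]*5)
print("rack",r2.x.round(4)); print(r2.fun.reshape(-1,2).round(1).tolist())
json.dump({"fix":r.x.tolist(),"rack":r2.x.tolist()},open("fit.json","w"))
E
python3 fit.py
```

```text
fix [ 0.4801 -0.1786  0.1216 -0.0982]
[[-0.0, -0.5], [0.2, -0.4], [0.9, 0.6], [-0.2, 0.5], [-0.1, 0.1], [0.1, 0.1], [0.1, 0.3], [-0.5, 0.9], [0.8, -0.4], [0.2, 0.5]]
rack [ 0.5139  0.1953 -0.0486  0.1227  0.    ]
[[-0.0, -0.2], [0.1, 0.3], [0.2, -0.2], [-0.1, -0.0], [0.1, 0.1], [0.2, -0.1]]
```

```bash
cat >> h.py <<'E'
F=json.load(open("fit.json"))
def fixp(p): return T(*F["fix"][:3],p)[0]
def rackp(p): return T(*F["rack"][:3],p)[0]
def frame(z,y):
    z=np.array(z,float);z/=np.linalg.norm(z);y=np.array(y,float);y-=z*(y@z);y/=np.linalg.norm(y)
    return np.column_stack([np.cross(y,z),y,z])
def rel(p,R,o=None):
    o=o or bot.observe(); R0=Ro.from_quat(o["tool_rot"])
    rv=(R0.inv()*Ro.from_matrix(R)).as_rotvec(); s=R0.inv().apply(np.array(p)-o["tcp_pos"])*1000
    print("rel turn",rv.round(3),"shift",s.round(1),"| deg",np.degrees(np.linalg.norm(rv)).round(1),"mm",np.linalg.norm(s).round(0))
def st():
    o=bot.observe(); print({k:np.round(o[k],3).tolist() for k in("clock","joint_positions","tcp_pos","ft_force","gripper_width")})
wr=F["rack"][2]; wf=F["fix"][2]
xr=np.array([np.cos(wr),np.sin(wr),0]); yr=np.array([-np.sin(wr),np.cos(wr),0])
xf=np.array([np.cos(wf),np.sin(wf),0]); yf=np.array([-np.sin(wf),np.cos(wf),0]); Z=np.array([0,0,1.])
MID=rackp([0,-.042,F["rack"][3]])
zg=.5*xr-np.sqrt(.75)*Z
RG=frame(zg,yr)
E
python3 - <<'E'
from h import *
print("mid",MID,"shelf",fixp([-.0772,0,.0651]),"seat",fixp([0,0,.0569]))
# overlays
for n in("top","scene"):
    im=cv2.imread(f"pics/{n}0.png"); k=4
    if n=="top": x0,y0,w,h=250,150,195,120
    else: x0,y0,w,h=225,155,175,110
    b=cv2.resize(im[y0:y0+h,x0:x0+w],None,fx=k,fy=k,interpolation=cv2.INTER_CUBIC)
    def line(P,col):
        q=((proj(n,P)-[x0,y0]+.5)*k-.5).round().astype(int); cv2.polylines(b,[q],False,col,1)
    for s,d1 in((-1,.1),(1,.04)):
        th=np.linspace(0,2*np.pi,30)
        for d in(-.1,d1):
            c=rackp([d*.8660,s*.042,F["rack"][3]+d*.5])
            line([c+.019*(np.cos(t)*yr+np.sin(t)*np.cross(.866*xr+.5*Z,yr)) for t in th],(0,0,255))
    for y in(-.059,-.037,.037,.059):
        line([fixp(p) for p in([-.091,y,.052],[-.091,y,.045],[-.02,y,.05],[0,y,.03],[.032,y,.062])],(0,255,0))
    xa=F["fix"][3]
    line([fixp(p) for p in([xa,-.075,.012],[xa,.075,.012],[xa+.205,.075,.012],[xa+.205,-.075,.012],[xa,-.075,.012])],(255,0,0))
    line([fixp([.0854,0,.1222]),fixp([.0854+.122*.927,0,.1222+.122*.3746])],(0,0,255))
    cv2.imwrite(f"pics/ov_{n}.png",b)
rel(MID-.12*zg+.002*zg,RG)
E
```

```text
mid [0.51186599 0.15331164 0.12274944] shelf [ 0.40347718 -0.18794274  0.0651    ] seat [ 0.48010741 -0.17858074  0.0569    ]
rel turn [-0.104 -0.517 -0.383] shift [-343.  -290.1    6.4] | deg 37.3 mm 449.0
```

View pics/ov_top.png

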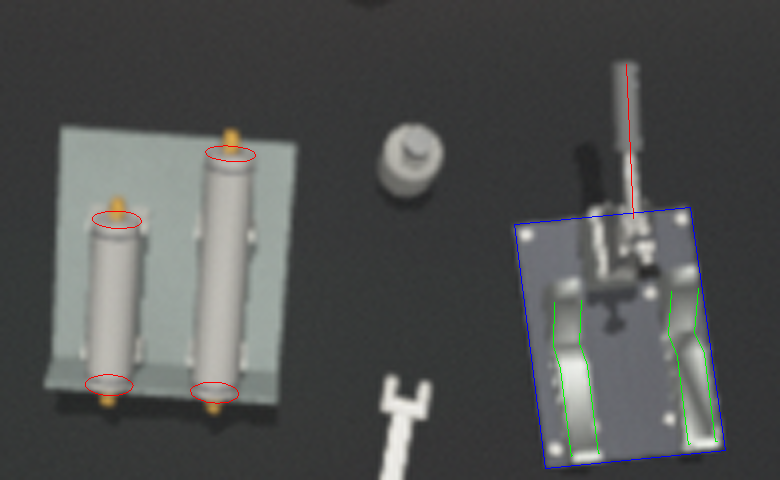

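View pics/ov_scene.png

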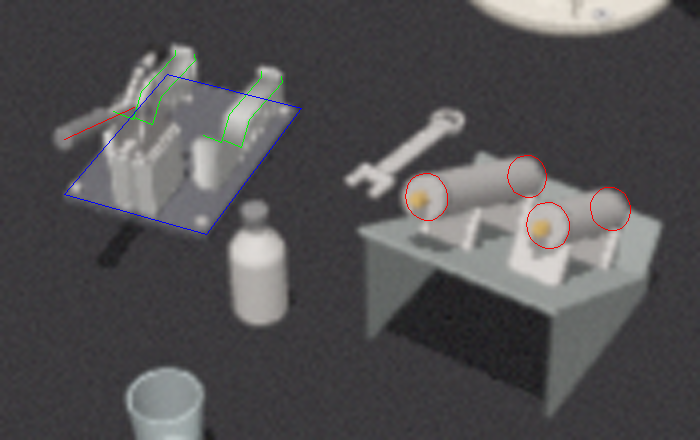

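Request:
step_arm(series="-0.104 -0.517 -0.383 -343 -290 6 80;-0.104 -0.517 -0.383 -343 -290 6 80;-0.104 -0.517 -0.383 -343 -290 6 80;-0.104 -0.517 -0.383 -343 -290 6 80;-0.104 -0.517 -0.383 -343 -290 6 80;-0.104 -0.517 -0.383 -343 -290 6 80;-0.104 -0.517 -0.383 -343 -290 6 80;-0.104 -0.517 -0.383 -343 -290 6 80")

```text
clock: 0.77
tcp_pos: [0.4042, 0.2603, 0.2264]
tool_rot: [0.022, 0.966, -0.006, 0.259]
ft_force: [1.0, 0.5, -0.2]
gripper_width: 0.0632
```

```bash
python3 - <<'E'
from h import *
st(); rel(MID-.118*zg,RG)
E
```

```text
{'clock': 0.767, 'joint_positions': [0.851, -0.016, 2.218, -0.65, 0.703, -0.22], 'tcp_pos': [0.404, 0.26, 0.226], 'ft_force': [0.95, 0.515, -0.157], 'gripper_width': 0.063}
rel turn [ 0.001 -0.     0.003] shift [ -45.5 -101.8   28.1] | deg 0.2 mm 115.0
```

Request:
step_arm(series="0 0 0.003 -45 -102 28 80;0 0 0.003 -45 -102 28 80;0 0 0.003 -45 -102 28 80;0 0 0.003 -45 -102 28 80;0 0 0.003 -45 -102 28 80;0 0 0.003 -45 -102 28 80")

```text
clock: 1.27
tcp_pos: [0.4524, 0.1559, 0.2247]
tool_rot: [0.024, 0.966, -0.006, 0.259]
ft_force: [0.7, 0.3, -0.6]
gripper_width: 0.0633
```

```bash
python3 - <<'E'
from h import *
st(); rel(MID-.118*zg,RG); rel(MID+.002*zg,RG)
for n in("top","scene"):
    cv2.imwrite(f"pics/{n}1.png",bot.snapshot(n)[:,:,::-1])
a=cv2.imread("pics/top1.png")[130:270,220:400]; b=cv2.imread("pics/scene1.png")[60:260,290:470]
cv2.imwrite("pics/p1.png",np.vstack([cv2.resize(a,None,fx=2,fy=2),cv2.resize(b,None,fx=1.5,fy=1.5) if 0 else cv2.resize(b,(360,300))]))
E
```

```text
{'clock': 1.267, 'joint_positions': [0.523, -0.067, 2.271, -0.541, 0.552, -0.588], 'tcp_pos': [0.452, 0.156, 0.225], 'ft_force': [0.72, 0.326, -0.609], 'gripper_width': 0.063}
rel turn [ 0.    -0.    -0.001] shift [-0.5  0.3  0.1] | deg 0.1 mm 1.0
rel turn [ 0.    -0.    -0.001] shift [ -0.6   0.2 120.1] | deg 0.1 mm 120.0
```

View pics/p1.png

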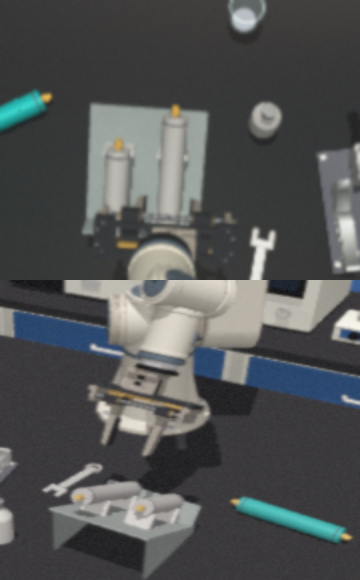

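Fingers straddle the long cartridge with the tilt matching the rack; advance.

Request:
step_arm(series="0 0 0 -0.5 0 25 80;0 0 0 -0.5 0 50 80;0 0 0 -0.5 0 75 80;0 0 0 -0.5 0 90 80;0 0 0 -0.5 0 100 80;0 0 0 -0.5 0 110 80;0 0 0 -0.5 0 115 80;0 0 0 -0.5 0 120 80")

```text
clock: 2.03
tcp_pos: [0.5121, 0.1564, 0.1201]
tool_rot: [0.021, 0.966, -0.005, 0.258]
ft_force: [0.1, -0.7, -0.3]
gripper_width: 0.0632
```

```bash
python3 - <<'E'
from h import *
st(); rel(MID+.002*zg,RG)
for n in("top","scene"):
    cv2.imwrite(f"pics/{n}2.png",bot.snapshot(n)[:,:,::-1])
a=cv2.imread("pics/top2.png")[150:270,230:370]; b=cv2.imread("pics/scene2.png")[120:260,290:430]
cv2.imwrite("pics/p2.png",np.hstack([cv2.resize(a,(400,343)),cv2.resize(b,(400,400))[:343]]))
E
```

```text
{'clock': 2.033, 'joint_positions': [0.443, 0.229, 2.269, -0.948, 0.291, -0.213], 'tcp_pos': [0.512, 0.156, 0.12], 'ft_force': [0.111, -0.711, -0.281], 'gripper_width': 0.063}
rel turn [ 0.003 -0.001  0.004] shift [-1.3 -3.1 -0.3] | deg 0.3 mm 3.0
```

View pics/p2.png

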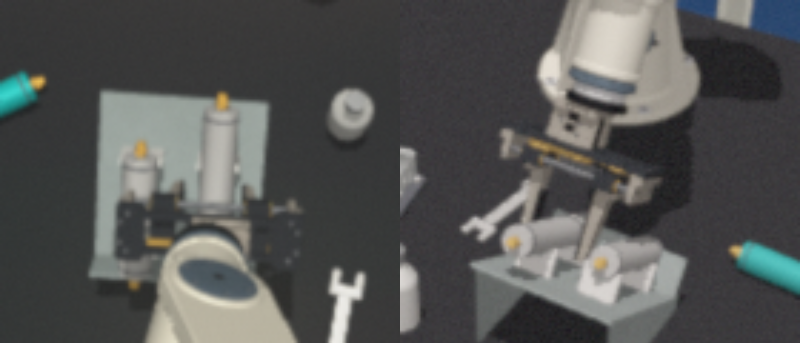

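Request:
step_arm(series="0.003 0 0.004 -1.3 -3 0 80;0.003 0 0.004 -1.3 -3 0 80;0.003 0 0.004 -1.3 -3 0 80")

```text
clock: 2.38
tcp_pos: [0.5129, 0.1537, 0.1211]
tool_rot: [0.023, 0.966, -0.006, 0.258]
ft_force: [0.1, 0.2, 0.1]
gripper_width: 0.0632
```

```bash
python3 - <<'E'
from h import *
st(); rel(MID+.002*zg,RG)
E
```

```text
{'clock': 2.383, 'joint_positions': [0.438, 0.226, 2.269, -0.942, 0.293, -0.221], 'tcp_pos': [0.513, 0.154, 0.121], 'ft_force': [0.072, 0.224, 0.082], 'gripper_width': 0.063}
rel turn [ 0.    -0.001  0.001] shift [ 0.1 -0.4  0.1] | deg 0.1 mm 0.0
```

Request:
step_arm(series="0 0 0 0 0 0 150;0 0 0 0 0 0 170;0 0 0 0 0 0 255;0 0 0 0 0 0 255;0 0 0 0 0 0 255;0 0 0 0 0 0 255")

```text
clock: 2.88
tcp_pos: [0.5129, 0.1528, 0.1212]
tool_rot: [0.023, 0.966, -0.007, 0.258]
ft_force: [-0.5, -4.7, 4.2]
gripper_width: 0.0372
```

```bash
python3 - <<'E'
from h import *
st(); rel(MID+.002*zg,RG)
E
```

```text
{'clock': 2.883, 'joint_positions': [0.437, 0.226, 2.269, -0.942, 0.294, -0.221], 'tcp_pos': [0.513, 0.153, 0.121], 'ft_force': [-0.467, -4.694, 4.205], 'gripper_width': 0.037}
rel turn [-0.002 -0.001  0.001] shift [0.1 0.5 0.2] | deg 0.1 mm 1.0
```

Request:
step_arm(series="0 0 0 0 0 -4 255;0 0 0 0 0 -10 255;0 0 0 0 0 -20 255;0 0 0 0 0 -35 255;0 0 0 0 0 -55 255;0 0 0 0 0 -75 255;0 0 0 0 0 -95 255;0 0 0 0 0 -100 255")

```text
clock: 3.55
tcp_pos: [0.462, 0.1557, 0.2094]
tool_rot: [0.023, 0.966, -0.006, 0.259]
ft_force: [1.2, 0.2, -4.7]
gripper_width: 0.0374
```

```bash
python3 - <<'E'
from h import *
st()
for n in("top","scene"):
    cv2.imwrite(f"pics/{n}3.png",bot.snapshot(n)[:,:,::-1])
a=cv2.imread("pics/top3.png")[150:270,230:370]; b=cv2.imread("pics/scene3.png")[120:260,290:430]
cv2.imwrite("pics/p3.png",np.hstack([cv2.resize(a,(400,343)),cv2.resize(b,(400,400))[:343]]))
RS=frame(-Z,xf)
S=fixp([-.0772,0,.0651])
rel(S+[0,0,.12],RS)
E
```

```text
{'clock': 3.55, 'joint_positions': [0.509, -0.024, 2.274, -0.575, 0.508, -0.56], 'tcp_pos': [0.462, 0.156, 0.209], 'ft_force': [1.219, 0.202, -4.669], 'gripper_width': 0.037}
rel turn [0.366 0.435 1.366] shift [  48.7 -346.1   -1. ] | deg 84.8 mm 350.0
```

View pics/p3.png

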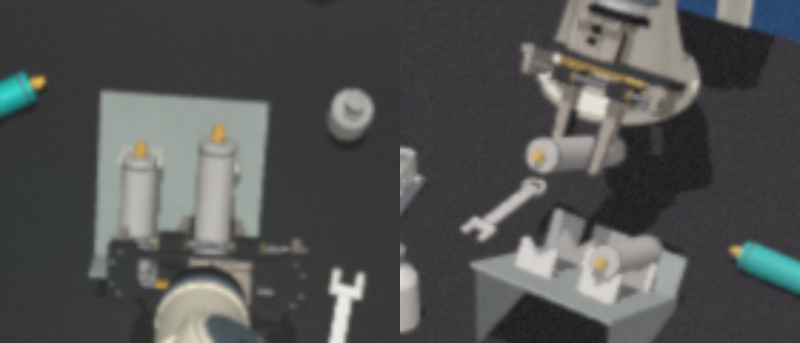

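```bash
python3 - <<'E'
from h import *
RS=frame(-Z,xf)
rel([.41,-.02,.27],RS)
E
```

```text
rel turn [0.366 0.435 1.366] shift [   7.6 -178.1  -75.4] | deg 84.8 mm 194.0
```

Request:
step_arm(series="0.03 0.036 0.114 1 -15 -15 255;0.061 0.072 0.228 2 -35 -35 255;0.092 0.109 0.342 3 -60 -55 255;0.122 0.145 0.455 4 -90 -75 255;0.152 0.181 0.569 5 -115 -75 255;0.183 0.217 0.683 6 -140 -75 255;0.214 0.254 0.797 7 -160 -75 255;0.244 0.29 0.911 8 -178 -75 255")

```text
clock: 4.32
tcp_pos: [0.4096, -0.0216, 0.2684]
tool_rot: [0.477, 0.874, -0.003, 0.092]
ft_force: [-0.5, 0.0, -5.2]
gripper_width: 0.0372
```

```bash
python3 - <<'E'
from h import *
st()
RS=frame(-Z,xf)
S=fixp([-.0772,0,.0651]);print(S)
rel(S+[0,0,.17],RS)
E
```

```text
{'clock': 4.317, 'joint_positions': [0.025, -0.13, 2.115, -0.116, 1.002, -0.492], 'tcp_pos': [0.41, -0.022, 0.268], 'ft_force': [-0.478, 0.007, -5.171], 'gripper_width': 0.037}
[ 0.40347718 -0.18794274  0.0651    ]
rel turn [0.119 0.144 0.449] shift [-129.9  -98.5   47.3] | deg 27.8 mm 170.0
```

Request:
step_arm(series="0.024 0.029 0.09 -15 -11 5 255;0.048 0.058 0.18 -35 -26 12 255;0.071 0.086 0.27 -60 -45 21 255;0.095 0.115 0.36 -85 -64 30 255;0.119 0.144 0.449 -105 -80 38 255;0.119 0.144 0.449 -120 -91 44 255;0.119 0.144 0.449 -130 -98 47 255;0.119 0.144 0.449 -130 -98 47 255")

```text
clock: 4.98
tcp_pos: [0.4034, -0.1906, 0.2333]
tool_rot: [0.664, 0.748, -0.001, -0.001]
ft_force: [-0.1, 0.1, -4.7]
gripper_width: 0.0371
```

```bash
python3 - <<'E'
from h import *
st()
RS=frame(-Z,xf)
S=fixp([-.0772,0,.0651])
rel(S+[0,0,.17],RS)
for n in("top","scene"):
    cv2.imwrite(f"pics/{n}4.png",bot.snapshot(n)[:,:,::-1])
a=cv2.imread("pics/top4.png")[150:280,340:470]; b=cv2.imread("pics/scene4.png")[100:230,210:340]
cv2.imwrite("pics/p4.png",np.hstack([cv2.resize(a,(400,400)),cv2.resize(b,(400,400))]))
E
```

```text
{'clock': 4.983, 'joint_positions': [-0.443, 0.069, 1.994, -0.002, 1.081, -0.56], 'tcp_pos': [0.403, -0.191, 0.233], 'ft_force': [-0.085, 0.058, -4.686], 'gripper_width': 0.037}
rel turn [-0.003  0.    -0.004] shift [ 2.6  0.3 -1.8] | deg 0.3 mm 3.0
```

View pics/p4.png

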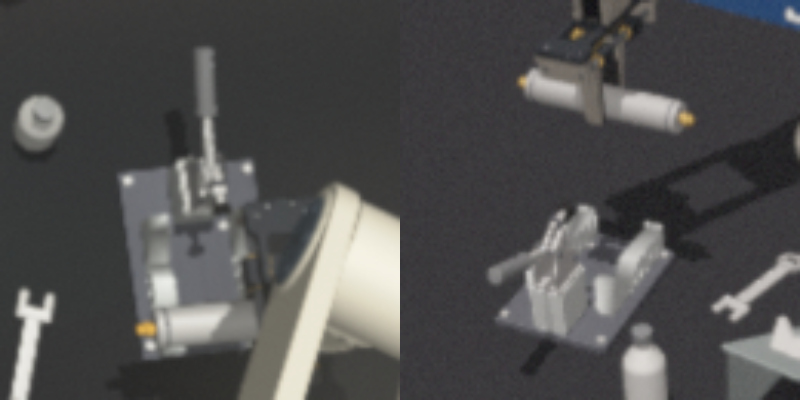

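```bash
cat >> h.py <<'E'
t10=np.radians(10)
zS=np.sin(t10)*xf-np.cos(t10)*Z
RS=frame(zS,xf)
E
python3 - <<'E'
from h import *
o=bot.observe(); R=Ro.from_quat(o["tool_rot"]).as_matrix(); g=o["tcp_pos"]-.002*R[:,2]
print(proj("scene",[g+.116*R[:,0],g-.116*R[:,0]]),proj("top",[g-.116*R[:,0]]), "per mm",proj("scene",[g+.117*R[:,0]])-proj("scene",[g+.116*R[:,0]]))
im=cv2.imread("pics/scene4.png"); cv2.imwrite("pics/c4.png",cv2.resize(im[115:150,235:320],None,fx=9,fy=9,interpolation=cv2.INTER_CUBIC))
rel(fixp([-.074,0,.110])+.002*zS,RS)
E
```

```text
[[305.28935546 138.23285956]
 [249.27311449 125.86060798]] [[464.55036199 249.38918321]] per mm [[0.25240877 0.05617542]]
rel turn [-0.177 -0.001 -0.002] shift [  0.2   3.9 126. ] | deg 10.1 mm 126.0
```

View pics/c4.png

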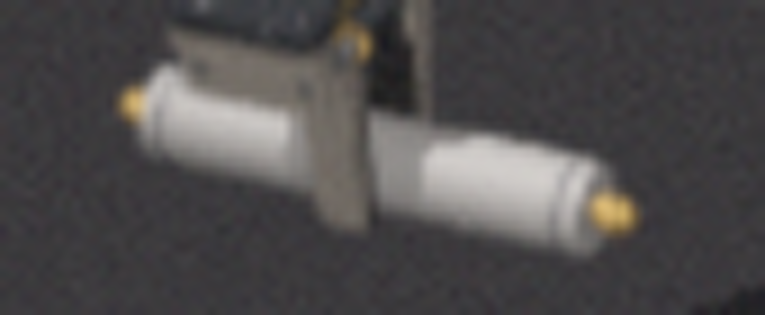

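Request:
step_arm(series="-0.02 0 0 0 0.5 10 255;-0.06 0 0 0 1.5 30 255;-0.1 0 0 0 2.5 55 255;-0.14 0 0 0 3.5 80 255;-0.177 0 0 0 4 100 255;-0.177 0 0 0 4 115 255;-0.177 0 0 0 4 123 255;-0.177 0 0 0 4 126 255")

```text
clock: 5.75
tcp_pos: [0.4066, -0.1867, 0.1069]
tool_rot: [0.661, 0.745, 0.065, 0.057]
ft_force: [0.2, 0.0, -4.8]
gripper_width: 0.0374
```

```bash
python3 - <<'E'
from h import *
st()
rel(fixp([-.074,0,.110])+.002*zS,RS)
rel(fixp([-.074,0,.0655])+.002*zS,RS)
for n in("top","scene"):
    cv2.imwrite(f"pics/{n}5.png",bot.snapshot(n)[:,:,::-1])
b=cv2.imread("pics/scene5.png")[110:230,210:340]
cv2.imwrite("pics/p5.png",cv2.resize(b,None,fx=6,fy=5))
E
```

```text
{'clock': 5.75, 'joint_positions': [-0.513, 0.198, 2.211, 0.184, 0.601, -0.778], 'tcp_pos': [0.407, -0.187, 0.107], 'ft_force': [0.242, 0.01, -4.754], 'gripper_width': 0.037}
rel turn [-0.002 -0.002 -0.002] shift [-0.8  0.5 -1.1] | deg 0.2 mm 1.0
rel turn [-0.002 -0.002 -0.002] shift [-0.9 -7.1 42.8] | deg 0.2 mm 43.0
```

View pics/p5.png

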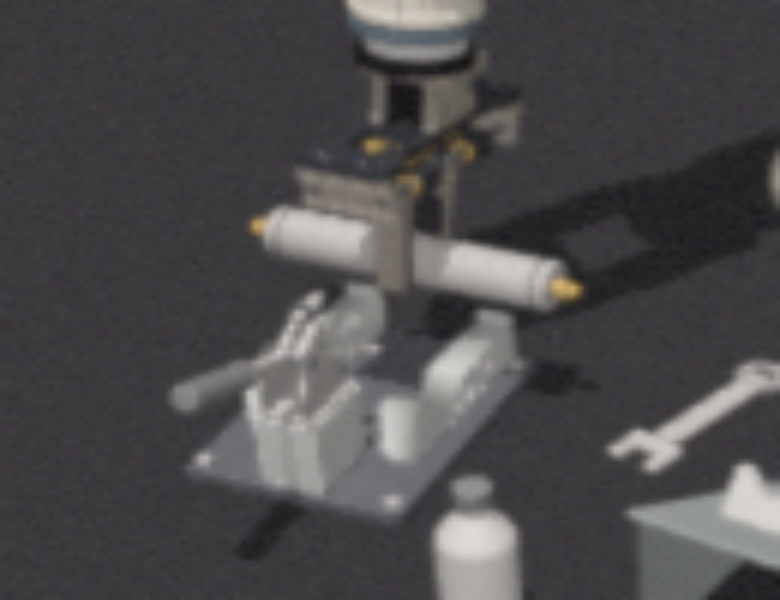

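Request:
step_arm(series="0 0 0 -0.3 -1.5 9 255;0 0 0 -0.5 -3 18 255;0 0 0 -0.7 -4 25 255;0 0 0 -0.8 -5 31 255;0 0 0 -0.9 -5.7 34.5 255;0 0 0 -0.9 -6 36 255;0 0 0 -0.9 -6.2 37.5 255;0 0 0 -0.9 -6.5 39 255")

```text
clock: 6.52
tcp_pos: [0.4081, -0.1883, 0.0685]
tool_rot: [0.661, 0.745, 0.066, 0.058]
ft_force: [0.4, -0.3, -4.9]
gripper_width: 0.0372
```

```bash
python3 - <<'E'
from h import *
st()
rel(fixp([-.074,0,.0655])+.002*zS,RS)
E
```

```text
{'clock': 6.517, 'joint_positions': [-0.515, 0.28, 2.233, 0.219, 0.498, -0.821], 'tcp_pos': [0.408, -0.188, 0.068], 'ft_force': [0.448, -0.319, -4.897], 'gripper_width': 0.037}
rel turn [ 0.    -0.001 -0.002] shift [ 0.9 -1.9  4.7] | deg 0.1 mm 5.0
```

Now feel for contact in 1 mm rows.

Request:
step_arm(series="0 0 0 0.5 -0.5 1 255;0 0 0 0.9 -1 2 255;0 0 0 0.9 -1.5 3 255;0 0 0 0.9 -1.8 4 255")

```text
clock: 6.85
tcp_pos: [0.4074, -0.1875, 0.0652]
tool_rot: [0.661, 0.745, 0.066, 0.058]
ft_force: [-13.8, 4.6, 40.5]
gripper_width: 0.037
```

```bash
python3 - <<'E'
from h import *
st()
rel(fixp([-.074,0,.0655])+.002*zS,RS)
E
```

```text
{'clock': 6.85, 'joint_positions': [-0.514, 0.286, 2.238, 0.225, 0.487, -0.826], 'tcp_pos': [0.407, -0.188, 0.065], 'ft_force': [-13.768, 4.552, 40.521], 'gripper_width': 0.037}
rel turn [ 0.001 -0.001 -0.002] shift [ 0.  -0.6  1.6] | deg 0.1 mm 2.0
```

Request:
step_arm(series="0 0 0 0 0 -0.4 255;0 0 0 0 0 -0.8 255;0 0 0 0 0 -0.8 255")

```text
clock: 7.1
tcp_pos: [0.4073, -0.1876, 0.0662]
tool_rot: [0.661, 0.745, 0.066, 0.058]
ft_force: [-0.0, -1.1, -4.4]
gripper_width: 0.0372
```

```bash
python3 - <<'E'
from h import *
st(); print(bot.observe()["wrist_torque"])
rel(fixp([-.074,0,.0655])+.002*zS,RS)
E
```

```text
{'clock': 7.1, 'joint_positions': [-0.515, 0.283, 2.238, 0.224, 0.489, -0.826], 'tcp_pos': [0.407, -0.188, 0.066], 'ft_force': [-0.037, -1.091, -4.449], 'gripper_width': 0.037}
[-0.1341268   0.30492422  0.01248416]
rel turn [ 0.002 -0.    -0.002] shift [ 0.2 -0.8  2.5] | deg 0.1 mm 3.0
```

Request:
step_arm(series="0 0 0 0 0 0.3 255;0 0 0 0 0 0.3 255")

```text
clock: 7.27
tcp_pos: [0.4073, -0.1876, 0.0657]
tool_rot: [0.661, 0.745, 0.066, 0.058]
ft_force: [-0.6, 0.1, -4.0]
gripper_width: 0.0373
```

```bash
python3 - <<'E'
from h import *
st(); print(bot.observe()["wrist_torque"])
rel(fixp([-.074,0,.0655])+.002*zS,RS)
for n in("top","scene"):
    cv2.imwrite(f"pics/{n}6.png",bot.snapshot(n)[:,:,::-1])
b=cv2.imread("pics/scene6.png")[130:220,230:330]
cv2.imwrite("pics/p6.png",cv2.resize(b,None,fx=7,fy=6,interpolation=cv2.INTER_CUBIC))
b=cv2.imread("pics/top6.png")[150:280,350:460]
cv2.imwrite("pics/p6t.png",cv2.resize(b,None,fx=4,fy=4,interpolation=cv2.INTER_CUBIC))
E
```

```text
{'clock': 7.267, 'joint_positions': [-0.515, 0.284, 2.238, 0.224, 0.488, -0.826], 'tcp_pos': [0.407, -0.188, 0.066], 'ft_force': [-0.623, 0.146, -4.012], 'gripper_width': 0.037}
[-0.09786866  0.27747511 -0.03352619]
rel turn [ 0.001 -0.    -0.002] shift [ 0.1 -0.7  2.1] | deg 0.1 mm 2.0
```

View pics/p6.png

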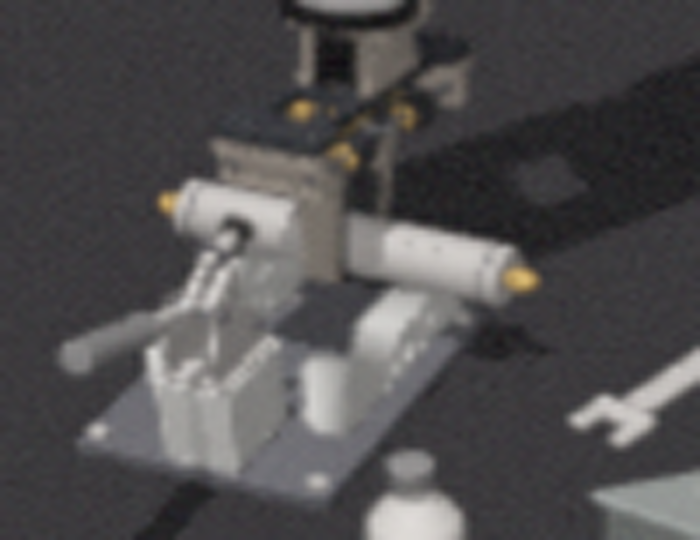

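View pics/p6t.png

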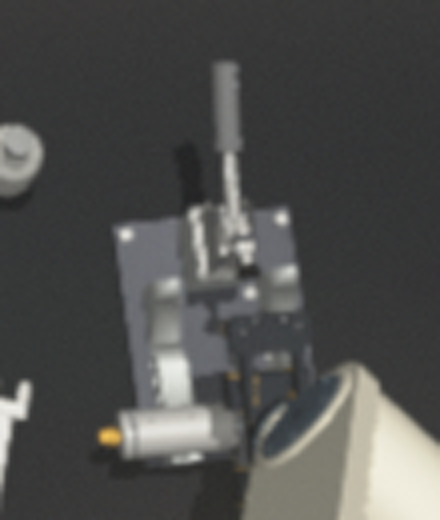

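Request:
step_arm(series="0 0 0 0 0 0.2 255;0 0 0 0 0 0.4 255;0 0 0 0 0 0.4 255")

```text
clock: 7.62
tcp_pos: [0.4073, -0.1876, 0.0655]
tool_rot: [0.661, 0.745, 0.066, 0.058]
ft_force: [-2.3, 0.2, 4.1]
gripper_width: 0.0374
```

```bash
python3 - <<'E'
from h import *
st(); print(bot.observe()["wrist_torque"])
E
```

```text
{'clock': 7.617, 'joint_positions': [-0.515, 0.285, 2.238, 0.224, 0.488, -0.826], 'tcp_pos': [0.407, -0.188, 0.066], 'ft_force': [-2.341, 0.19, 4.053], 'gripper_width': 0.037}
[0.01938618 0.5472147  0.02465811]
```

Request:
step_arm(series="0 0 0 0 0 0 145;0 0 0 0 0 0 130;0 0 0 0 0 0 115;0 0 0 0 0 0 100;0 0 0 0 0 0 90;0 0 0 0 0 0 90")

```text
clock: 8.12
tcp_pos: [0.4074, -0.1876, 0.0655]
tool_rot: [0.661, 0.745, 0.066, 0.058]
ft_force: [0.5, -0.8, -0.2]
gripper_width: 0.0599
```

```bash
python3 - <<'E'
from h import *
st(); print(bot.observe()["wrist_torque"])
for n in("top","scene"):
    cv2.imwrite(f"pics/{n}7.png",bot.snapshot(n)[:,:,::-1])
b=cv2.imread("pics/scene7.png")[130:220,230:330]
cv2.imwrite("pics/p7.png",cv2.resize(b,None,fx=7,fy=6,interpolation=cv2.INTER_CUBIC))
E
```

```text
{'clock': 8.117, 'joint_positions': [-0.515, 0.285, 2.238, 0.225, 0.487, -0.826], 'tcp_pos': [0.407, -0.188, 0.066], 'ft_force': [0.45, -0.803, -0.15], 'gripper_width': 0.06}
[-0.03479891  0.11661244 -0.02022966]
```

View pics/p7.png

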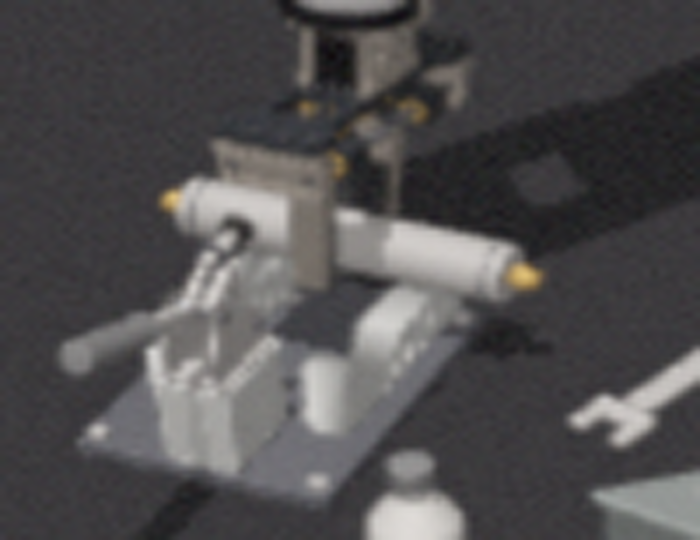

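Request:
step_arm(series="0 0 0 0 0 -5 90;0 0 0 0 0 -15 90;0 0 0 0 0 -30 90;0 0 0 0 0 -50 90;0 0 0 0 0 -75 90;0 0 0 0 0 -100 90;0 0 0 0 0 -115 90;0 0 0 0 0 -120 90")

```text
clock: 8.88
tcp_pos: [0.3872, -0.1909, 0.1863]
tool_rot: [0.661, 0.745, 0.066, 0.06]
ft_force: [0.4, -0.7, -0.5]
gripper_width: 0.0593
```

```bash
python3 - <<'E'
from h import *
st()
for n in("top","scene"):
    cv2.imwrite(f"pics/{n}8.png",bot.snapshot(n)[:,:,::-1])
b=cv2.imread("pics/scene8.png")[130:220,230:330]
cv2.imwrite("pics/p8.png",cv2.resize(b,None,fx=8,fy=6,interpolation=cv2.INTER_CUBIC))
b=cv2.imread("pics/top8.png")[150:280,350:460]
cv2.imwrite("pics/p8t.png",cv2.resize(b,None,fx=4,fy=4,interpolation=cv2.INTER_CUBIC))
RP=frame(-Z,-yf)
rel(fixp([-.150,0,.18]),RP)
rel(fixp([-.150,0,.18]),frame(-Z,yf))
E
```

```text
{'clock': 8.883, 'joint_positions': [-0.548, 0.03, 2.171, 0.152, 0.804, -0.766], 'tcp_pos': [0.387, -0.191, 0.186], 'ft_force': [0.434, -0.663, -0.486], 'gripper_width': 0.059}
rel turn [ 0.14  -0.139  1.565] shift [  0.5 -56.   -5.4] | deg 90.4 mm 56.0
rel turn [ 0.139  0.14  -1.568] shift [  0.5 -56.   -5.4] | deg 90.5 mm 56.0
```

View pics/p8.png

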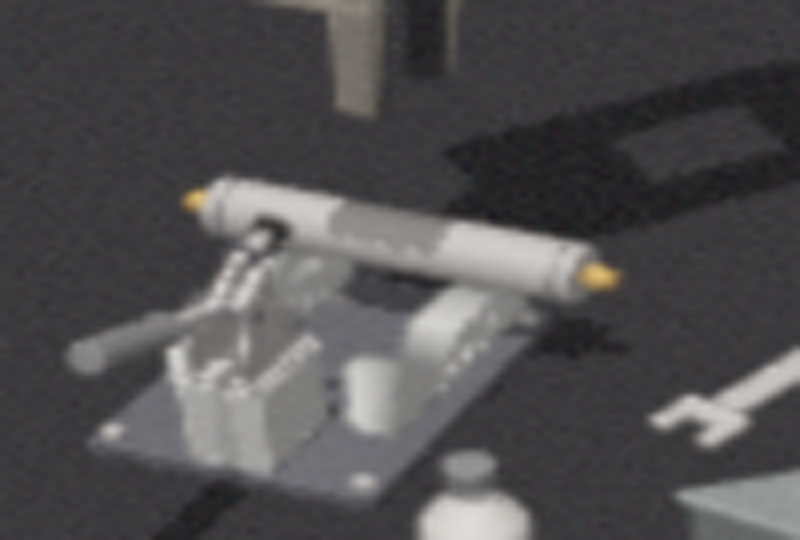

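View pics/p8t.png

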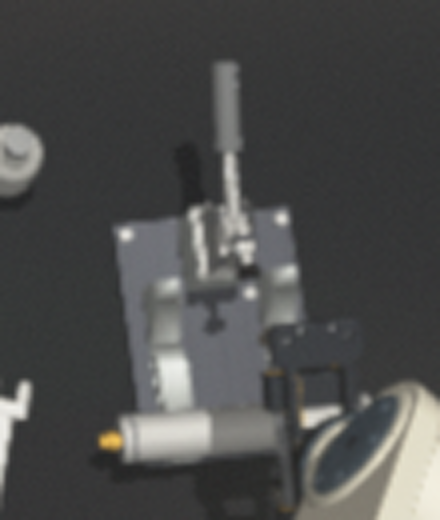

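Request:
step_arm(series="0.009 -0.009 0.098 0 -7 0 120;0.018 -0.018 0.196 0 -14 -1 160;0.027 -0.027 0.294 0 -21 -2 200;0.036 -0.036 0.392 0 -28 -3 255;0.045 -0.045 0.49 0 -35 -3 255;0.054 -0.054 0.588 0 -42 -4 255;0.063 -0.063 0.686 0 -49 -5 255;0.072 -0.072 0.784 0 -56 -5 255")

```text
clock: 9.65
tcp_pos: [0.3304, -0.1967, 0.1783]
tool_rot: [0.9, 0.434, 0.034, 0.031]
ft_force: [1.3, -0.2, 0.2]
gripper_width: 0.0083
```

```bash
cat >> h.py <<'E'
RP=frame(-Z,-yf)
E
python3 - <<'E'
from h import *
st()
rel(fixp([-.150,0,.18]),RP)
E
```

```text
{'clock': 9.65, 'joint_positions': [-0.562, -0.012, 2.225, 0.032, 0.841, 0.091], 'tcp_pos': [0.33, -0.197, 0.178], 'ft_force': [1.311, -0.243, 0.167], 'gripper_width': 0.008}
rel turn [ 0.068 -0.065  0.776] shift [ 0.5  0.8 -1.6] | deg 44.8 mm 2.0
```

Request:
step_arm(series="0.01 -0.01 0.11 0 0 0 255;0.02 -0.02 0.22 0 0 0 255;0.03 -0.03 0.33 0 0 0 255;0.04 -0.04 0.44 0 0 0 255;0.05 -0.05 0.55 0 0 0 255;0.06 -0.06 0.66 0 0 0 255;0.068 -0.065 0.776 0 0 0 255;0.068 -0.065 0.776 0 0 0 255")

```text
clock: 10.32
tcp_pos: [0.3302, -0.1964, 0.177]
tool_rot: [0.998, 0.058, -0.001, -0.001]
ft_force: [0.5, -0.6, -0.0]
gripper_width: 0.0002
```

```bash
python3 - <<'E'
from h import *
st()
rel(fixp([-.140,0,.064]),RP)
E
```

```text
{'clock': 10.317, 'joint_positions': [-0.541, 0.042, 2.169, 0.0, 0.933, 0.914], 'tcp_pos': [0.33, -0.196, 0.177], 'ft_force': [0.527, -0.576, -0.0], 'gripper_width': 0.0}
rel turn [-0.002  0.002 -0.005] shift [ 11.2   0.6 113. ] | deg 0.3 mm 114.0
```

Request:
step_arm(series="0 0 0 2 0 15 255;0 0 0 4 0.6 35 255;0 0 0 6 0.6 60 255;0 0 0 8 0.6 80 255;0 0 0 10 0.6 97 255;0 0 0 11 0.6 108 255;0 0 -0.005 11 0.6 113 255;0 0 -0.005 11 0.6 113 255")

```text
clock: 10.98
tcp_pos: [0.3398, -0.1949, 0.0626]
tool_rot: [0.998, 0.062, -0.002, -0.002]
ft_force: [-0.8, -0.1, -0.4]
gripper_width: 0.0002
```

```bash
python3 - <<'E'
from h import *
st()
rel(fixp([-.049,0,.064]),RP)
for n in("top","scene"):
    cv2.imwrite(f"pics/{n}9.png",bot.snapshot(n)[:,:,::-1])
b=cv2.imread("pics/scene9.png")[110:220,230:330]
cv2.imwrite("pics/p9.png",cv2.resize(b,None,fx=7,fy=5,interpolation=cv2.INTER_CUBIC))
E
```

```text
{'clock': 10.983, 'joint_positions': [-0.525, 0.274, 2.247, 0.0, 0.627, 0.921], 'tcp_pos': [0.34, -0.195, 0.063], 'ft_force': [-0.752, -0.14, -0.435], 'gripper_width': 0.0}
rel turn [-0.004  0.005  0.003] shift [92.3  1.1 -1.9] | deg 0.4 mm 92.0
```

View pics/p9.png

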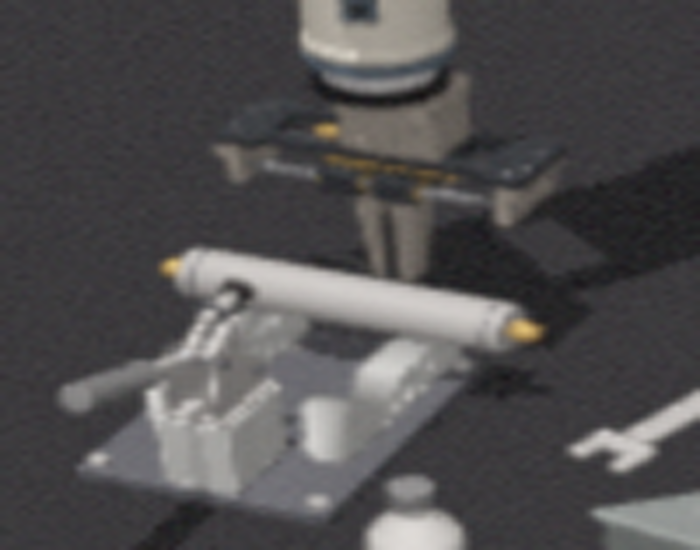

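Request:
step_arm(series="0 0 0 8 1 -1 255;0 0 0 17 1 -1 255;0 0 0.003 24 1 -1 255;0 0 0.003 28 1 -1 255;0 0 0.003 31 1 -1 255;0 0 0.003 34 1 -1 255;0 0 0.003 37 1 -1 255;0 0 0.003 40 1 -1 255")

```text
clock: 11.75
tcp_pos: [0.3799, -0.1912, 0.0647]
tool_rot: [0.998, 0.06, -0.002, -0.001]
ft_force: [-3.4, 0.2, 3.0]
gripper_width: 0.0006
```

```bash
python3 - <<'E'
from h import *
st()
rel(fixp([-.049,0,.064]),RP)
E
```

```text
{'clock': 11.75, 'joint_positions': [-0.47, 0.309, 2.179, -0.0, 0.658, 0.981], 'tcp_pos': [0.38, -0.191, 0.065], 'ft_force': [-3.374, 0.186, 2.973], 'gripper_width': 0.001}
rel turn [-0.003  0.004 -0.001] shift [52.  -0.4  0.5] | deg 0.3 mm 52.0
```

Request:
step_arm(series="0 0 0 3 0 0 255;0 0 0 6 0 0 255;0 0 0 9 0 0 255;0 0 0 12 0 0 255;0 0 0 15 0 0 255;0 0 0 18 0 0 255;0 0 0 21 0 0 255;0 0 0 24 0 0 255")

```text
clock: 12.42
tcp_pos: [0.404, -0.1883, 0.0646]
tool_rot: [0.998, 0.06, -0.002, -0.001]
ft_force: [-3.7, -0.2, 2.5]
gripper_width: 0.0005
```

```bash
python3 - <<'E'
from h import *
st()
rel(fixp([-.049,0,.064]),RP)
for n in("top","scene"):
    cv2.imwrite(f"pics/{n}10.png",bot.snapshot(n)[:,:,::-1])
b=cv2.imread("pics/scene10.png")[110:220,230:330]
cv2.imwrite("pics/p10.png",cv2.resize(b,None,fx=7,fy=5,interpolation=cv2.INTER_CUBIC))
E
```

```text
{'clock': 12.417, 'joint_positions': [-0.44, 0.334, 2.137, 0.0, 0.675, 1.011], 'tcp_pos': [0.404, -0.188, 0.065], 'ft_force': [-3.659, -0.227, 2.509], 'gripper_width': 0.001}
rel turn [-0.003  0.004 -0.001] shift [27.7 -0.5  0.5] | deg 0.3 mm 28.0
```

View pics/p10.png

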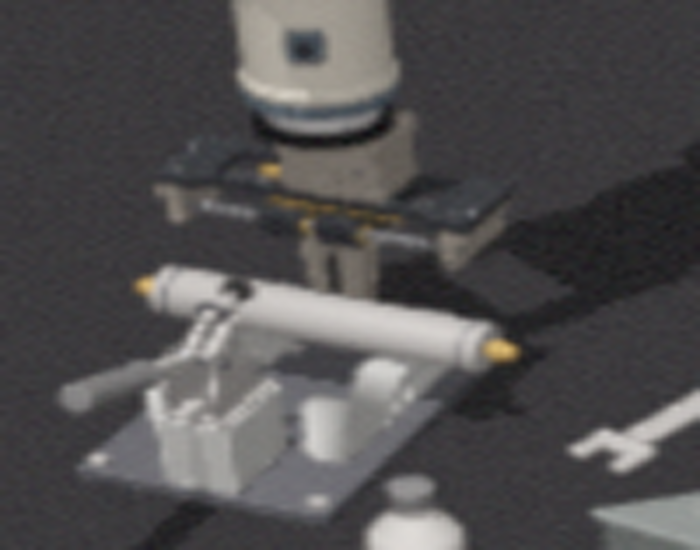

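Request:
step_arm(series="0 0 0 3 0 0 255;0 0 0 6 0 0 255;0 0 0 9 0 0 255;0 0 0 12 0 0 255;0 0 0 15 0 0 255;0 0 0 18 0 0 255;0 0 0 20 0 0 255;0 0 0 22 0 0 255")

```text
clock: 13.18
tcp_pos: [0.427, -0.1859, 0.0647]
tool_rot: [0.998, 0.06, -0.001, -0.001]
ft_force: [-3.6, 0.2, 2.5]
gripper_width: 0.0006
```

```bash
python3 - <<'E'
from h import *
st()
rel(fixp([-.049,0,.064]),RP)
E
```

```text
{'clock': 13.183, 'joint_positions': [-0.414, 0.357, 2.098, 0.001, 0.69, 1.036], 'tcp_pos': [0.427, -0.186, 0.065], 'ft_force': [-3.566, 0.201, 2.513], 'gripper_width': 0.001}
rel turn [-0.002  0.003 -0.001] shift [ 4.6 -0.8  0.6] | deg 0.2 mm 5.0
```

Request:
step_arm(series="0 0 0 1.5 0 0 255;0 0 0 3 0 0 255;0 0 0 4 0 0 255;0 0 0 5 0 0 255")

```text
clock: 13.52
tcp_pos: [0.4326, -0.1853, 0.0647]
tool_rot: [0.998, 0.06, -0.001, -0.001]
ft_force: [0.4, 0.2, -0.5]
gripper_width: 0.0005
```

Request:
step_arm(series="0 0 0 -3 0 0 255;0 0 0 -15 0 0 255;0 0 0 -40 0 0 255;0 0 0 -70 0 0 255;0 0 0 -95 0 -15 255;0 0 0 -95 0 -50 200;0 0 0 -95 0 -90 100;0 0 0 -95 0 -120 100")

```text
clock: 14.18
tcp_pos: [0.3372, -0.1969, 0.1869]
tool_rot: [0.998, 0.06, -0.001, -0.001]
ft_force: [1.4, -0.7, 0.5]
gripper_width: 0.0182
```

```bash
python3 - <<'E'
from h import *
st()
for n in("top","scene"):
    cv2.imwrite(f"pics/{n}11.png",bot.snapshot(n)[:,:,::-1])
b=cv2.imread("pics/scene11.png")[130:220,230:330]
cv2.imwrite("pics/p11.png",cv2.resize(b,None,fx=8,fy=6,interpolation=cv2.INTER_CUBIC))
b=cv2.imread("pics/top11.png")[150:280,350:460]
cv2.imwrite("pics/p11t.png",cv2.resize(b,None,fx=4,fy=4,interpolation=cv2.INTER_CUBIC))
c=fixp([0,0,.0569]); print(proj("scene",[c+.116*yf,c-.116*yf]),proj("top",[c+.116*yf,c-.116*yf]))
E
```

```text
{'clock': 14.183, 'joint_positions': [-0.533, 0.036, 2.148, 0.0, 0.959, 0.918], 'tcp_pos': [0.337, -0.197, 0.187], 'ft_force': [1.355, -0.692, 0.455], 'gripper_width': 0.018}
[[298.24448378 189.48874269]
 [244.26431819 175.43521906]] [[371.83676564 236.92656877]
 [442.48196034 229.90967303]]
```

View pics/p11.png

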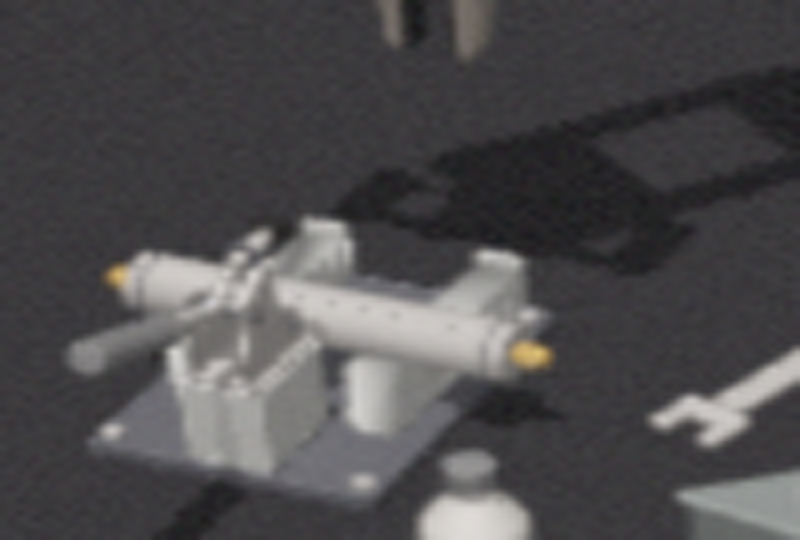

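View pics/p11t.png

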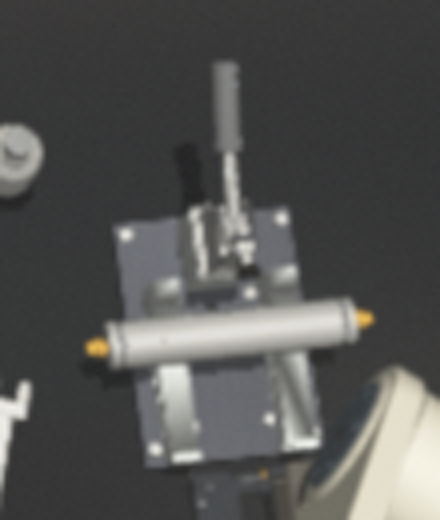

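```bash
cat >> h.py <<'E'
def RH(phi):
    a=np.radians(phi); return frame(np.sin(a)*xf-np.cos(a)*Z,-yf)
def hp(th,r=.09):  # th joint
    a=np.radians(68)-th; return fixp([.0854+r*np.sin(a),0,.1222+r*np.cos(a)])
def ht(th,phi,r=.09,back=0):
    R=RH(phi); return hp(th,r)+(.002-back)*R[:,2],R
E
python3 - <<'E'
from h import *
rel(fixp([0,0,.30]),RH(20))
rel(*ht(0,20,back=.1))
E
```

```text
rel turn [ 0.004  0.344 -0.001] shift [ 142.    -2.6 -110.3] | deg 19.7 mm 180.0
rel turn [ 0.004  0.344 -0.001] shift [277.   -3.  -57.6] | deg 19.7 mm 283.0
```

Request:
step_arm(series="0 0.04 0 5 0 -30 130;0 0.08 0 25 -1 -65 130;0 0.13 0 60 -1 -90 130;0 0.18 0 100 -2 -100 130;0 0.23 0 140 -2 -105 130;0 0.28 0 180 -2 -100 130;0 0.344 0 220 -3 -85 130;0 0.344 0 255 -3 -70 130")

```text
clock: 14.95
tcp_pos: [0.5926, -0.1645, 0.259]
tool_rot: [0.983, 0.059, 0.175, -0.009]
ft_force: [0.8, -0.7, -0.0]
gripper_width: 0.0448
```

```bash
python3 - <<'E'
from h import *
st()
rel(*ht(0,20,back=.1)); rel(*ht(0,20,back=.03))
E
```

```text
{'clock': 14.95, 'joint_positions': [-0.36, 0.162, 1.874, 0.219, 0.801, 0.962], 'tcp_pos': [0.593, -0.165, 0.259], 'ft_force': [0.761, -0.655, -0.032], 'gripper_width': 0.045}
rel turn [ 0.004 -0.003 -0.001] shift [16.9  0.2 17.9] | deg 0.3 mm 25.0
rel turn [ 0.004 -0.003 -0.001] shift [16.7 -0.1 87.9] | deg 0.3 mm 89.0
```

Request:
step_arm(series="0.004 0 0 8 0 8 130;0.004 0 0 14 0 20 130;0.004 0 0 17 0 35 130;0.004 0 0 17 0 50 130;0.004 0 0 17 0 60 130;0.004 0 0 17 0 66 130;0.004 0 0 17 0 68 130;0.004 0 0 17 0 68 130")

```text
clock: 15.62
tcp_pos: [0.6312, -0.1602, 0.2007]
tool_rot: [0.983, 0.059, 0.174, -0.011]
ft_force: [0.2, -0.4, -0.3]
gripper_width: 0.0452
```

```bash
python3 - <<'E'
from h import *
st()
rel(*ht(0,20,back=.0))
for n in("top","scene"):
    cv2.imwrite(f"pics/{n}12.png",bot.snapshot(n)[:,:,::-1])
b=cv2.imread("pics/scene12.png")[110:210,210:310]
cv2.imwrite("pics/p12.png",cv2.resize(b,None,fx=6,fy=6,interpolation=cv2.INTER_CUBIC))
b=cv2.imread("pics/top12.png")[140:270,350:460]
cv2.imwrite("pics/p12t.png",cv2.resize(b,None,fx=4,fy=4,interpolation=cv2.INTER_CUBIC))
E
```

```text
{'clock': 15.617, 'joint_positions': [-0.33, 0.284, 1.859, 0.237, 0.693, 0.961], 'tcp_pos': [0.631, -0.16, 0.201], 'ft_force': [0.246, -0.433, -0.273], 'gripper_width': 0.045}
rel turn [-0.    -0.002 -0.002] shift [ 0.3 -0.1 49.8] | deg 0.2 mm 50.0
```

View pics/p12.png

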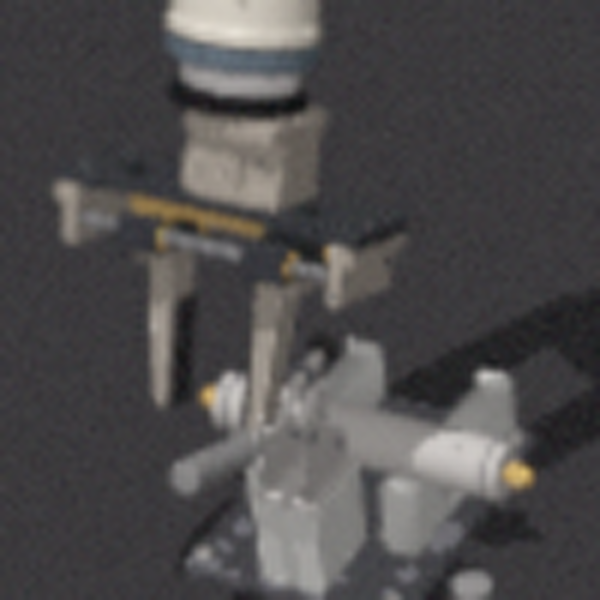

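View pics/p12t.png

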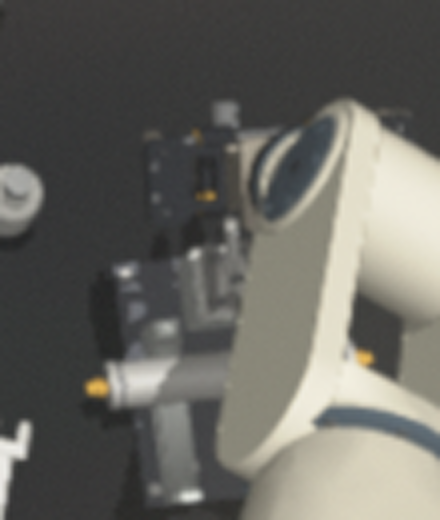

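Request:
step_arm(series="0 0 0 0 0 8 130;0 0 0 0 0 18 130;0 0 0 0 0 28 130;0 0 0 0 0 36 130;0 0 0 0 0 43 130;0 0 0 0 0 48 130;0 0 0 0 0 50 130;0 0 0 0 0 50 130")

```text
clock: 16.38
tcp_pos: [0.6487, -0.1581, 0.1539]
tool_rot: [0.983, 0.059, 0.175, -0.011]
ft_force: [-1.0, -0.1, 0.4]
gripper_width: 0.0454
```

```bash
python3 - <<'E'
from h import *
st()
rel(*ht(0,20,back=.0))
for n in("top","scene"):
    cv2.imwrite(f"pics/{n}13.png",bot.snapshot(n)[:,:,::-1])
b=cv2.imread("pics/scene13.png")[110:210,210:310]
cv2.imwrite("pics/p13.png",cv2.resize(b,None,fx=6,fy=6,interpolation=cv2.INTER_CUBIC))
E
```

```text
{'clock': 16.383, 'joint_positions': [-0.316, 0.367, 1.863, 0.259, 0.607, 0.944], 'tcp_pos': [0.649, -0.158, 0.154], 'ft_force': [-1.009, -0.052, 0.443], 'gripper_width': 0.045}
rel turn [ 0.    -0.003 -0.001] shift [-0.3 -0.1 -0.2] | deg 0.2 mm 0.0
```

View pics/p13.png

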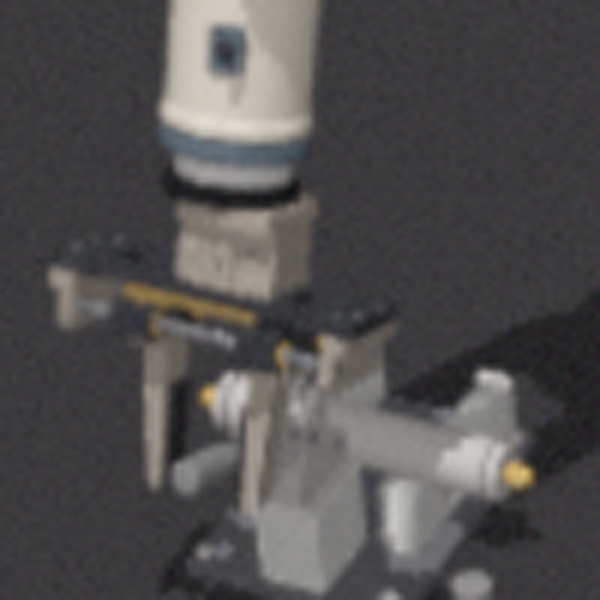

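Handle grip lies between the fingers; close on it.

Request:
step_arm(series="0 0 0 0 0 0 180;0 0 0 0 0 0 200;0 0 0 0 0 0 255;0 0 0 0 0 0 255;0 0 0 0 0 0 255")

```text
clock: 16.9
tcp_pos: [0.6488, -0.1572, 0.1551]
tool_rot: [0.983, 0.059, 0.175, -0.011]
ft_force: [0.5, 6.1, 2.6]
gripper_width: 0.0191
```

```bash
python3 - <<'E'
from h import *
st()
for th,phi in((.1,22),(.2,24),(.3,26),(.4,28),(.5,30),(.6,31),(.7,32),(.8,33)): rel(*ht(th,phi))
E
```

```text
{'clock': 16.9, 'joint_positions': [-0.316, 0.365, 1.863, 0.26, 0.608, 0.944], 'tcp_pos': [0.649, -0.157, 0.155], 'ft_force': [0.544, 6.074, 2.626], 'gripper_width': 0.019}
rel turn [-0.001  0.031 -0.002] shift [-1.6  0.7 -8.1] | deg 1.8 mm 8.0
rel turn [-0.001  0.066 -0.002] shift [ -3.1   0.7 -17. ] | deg 3.8 mm 17.0
rel turn [-0.001  0.101 -0.002] shift [ -5.5   0.7 -25.6] | deg 5.8 mm 26.0
rel turn [-0.001  0.136 -0.002] shift [ -8.8   0.7 -34. ] | deg 7.8 mm 35.0
rel turn [-0.001  0.171 -0.002] shift [-12.9   0.7 -42. ] | deg 9.8 mm 44.0
rel turn [-0.001  0.188 -0.002] shift [-17.8   0.7 -49.5] | deg 10.8 mm 53.0
rel turn [-0.001  0.206 -0.002] shift [-23.4   0.7 -56.5] | deg 11.8 mm 61.0
rel turn [-0.001  0.223 -0.002] shift [-29.7   0.7 -62.9] | deg 12.8 mm 70.0
```

Request:
step_arm(series="0 0.015 0 -0.8 0 -4 255;0 0.031 0 -1.6 0.3 -8 255;0 0.048 0 -2.3 0.3 -12.5 255;0 0.066 0 -3.1 0.3 -17 255;0 0.084 0 -4.3 0.3 -21.3 255;0 0.101 0 -5.5 0.3 -25.6 255")

```text
clock: 17.4
tcp_pos: [0.6349, -0.159, 0.1777]
tool_rot: [0.972, 0.058, 0.225, -0.014]
ft_force: [3.3, 3.0, -4.0]
gripper_width: 0.0189
```

```bash
python3 - <<'E'
from h import *
st()
for th,phi in((.3,26),(.4,28),(.5,30),(.6,31),(.7,32),(.8,33)): rel(*ht(th,phi))
E
```

```text
{'clock': 17.4, 'joint_positions': [-0.354, 0.295, 1.944, 0.412, 0.529, 0.779], 'tcp_pos': [0.635, -0.159, 0.178], 'ft_force': [3.251, 2.955, -3.989], 'gripper_width': 0.019}
rel turn [-0.001 -0.002 -0.002] shift [-0.2  0.7  0.4] | deg 0.2 mm 1.0
rel turn [-0.001  0.033 -0.002] shift [-2.6  0.7 -8.3] | deg 1.9 mm 9.0
rel turn [-0.001  0.068 -0.002] shift [ -5.8   0.7 -16.6] | deg 3.9 mm 18.0
rel turn [-0.001  0.085 -0.002] shift [ -9.9   0.7 -24.6] | deg 4.9 mm 27.0
rel turn [-0.001  0.103 -0.002] shift [-14.8   0.7 -32.2] | deg 5.9 mm 35.0
rel turn [-0.001  0.12  -0.002] shift [-20.4   0.7 -39.2] | deg 6.9 mm 44.0
```

Request:
step_arm(series="0 0.017 0 -1.4 0.3 -4 255;0 0.033 0 -2.6 0.3 -8.3 255;0 0.05 0 -4.2 0.3 -12.5 255;0 0.068 0 -5.8 0.3 -16.6 255;0 0.077 0 -7.8 0.3 -20.6 255;0 0.085 0 -9.9 0.3 -24.6 255;0 0.094 0 -12.3 0.3 -28.4 255;0 0.103 0 -14.8 0.3 -32.2 255")

```text
clock: 18.07
tcp_pos: [0.6071, -0.1625, 0.2002]
tool_rot: [0.959, 0.058, 0.275, -0.017]
ft_force: [3.2, 1.1, -4.9]
gripper_width: 0.019
```

```bash
python3 - <<'E'
from h import *
st()
for th,phi in((.7,32),(.8,33),(.9,34),(1.0,35),(1.1,36),(1.19,37)): rel(*ht(th,phi))
for n in("top","scene"):
    cv2.imwrite(f"pics/{n}14.png",bot.snapshot(n)[:,:,::-1])
b=cv2.imread("pics/scene14.png")[100:210,210:310]
cv2.imwrite("pics/p14.png",cv2.resize(b,None,fx=5,fy=5,interpolation=cv2.INTER_CUBIC))
E
```

```text
{'clock': 18.067, 'joint_positions': [-0.412, 0.213, 2.045, 0.636, 0.473, 0.527], 'tcp_pos': [0.607, -0.163, 0.2], 'ft_force': [3.188, 1.101, -4.91], 'gripper_width': 0.019}
rel turn [-0.001 -0.    -0.002] shift [0.4 0.5 0.4] | deg 0.1 mm 1.0
rel turn [-0.001  0.017 -0.002] shift [-4.5  0.5 -7.1] | deg 1.0 mm 8.0
rel turn [-0.001  0.035 -0.002] shift [-10.1   0.5 -14.2] | deg 2.0 mm 17.0
rel turn [-0.001  0.052 -0.002] shift [-16.3   0.5 -20.6] | deg 3.0 mm 26.0
rel turn [-0.001  0.069 -0.002] shift [-23.2   0.5 -26.4] | deg 4.0 mm 35.0
rel turn [-0.001  0.087 -0.002] shift [-29.8   0.5 -30.9] | deg 5.0 mm 43.0
```

View pics/p14.png

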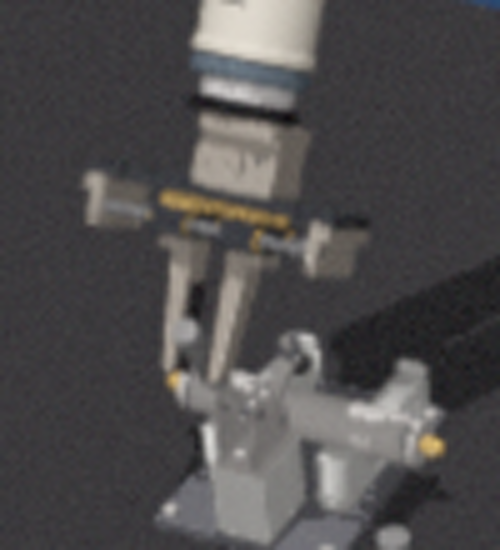

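Handle follows in the grip, the arm swings down. Continue.

Request:
step_arm(series="0 0.008 0 -2.2 0.2 -3.5 255;0 0.017 0 -4.5 0.2 -7.1 255;0 0.026 0 -7.3 0.2 -10.7 255;0 0.035 0 -10.1 0.2 -14.2 255;0 0.043 0 -13.2 0.2 -17.5 255;0 0.052 0 -16.3 0.2 -20.6 255;0 0.06 0 -19.7 0.2 -23.6 255;0 0.069 0 -23.2 0.2 -26.4 255")

```text
clock: 18.83
tcp_pos: [0.5736, -0.1669, 0.2105]
tool_rot: [0.949, 0.057, 0.308, -0.019]
ft_force: [6.9, 1.5, -6.6]
gripper_width: 0.0191
```

```bash
python3 - <<'E'
from h import *
st()
for th,phi in((1.1,36),(1.15,36),(1.19,36),(1.21,36)): rel(*ht(th,phi))
for n in("top","scene"):
    cv2.imwrite(f"pics/{n}15.png",bot.snapshot(n)[:,:,::-1])
b=cv2.imread("pics/scene15.png")[100:210,210:310]
cv2.imwrite("pics/p15.png",cv2.resize(b,None,fx=5,fy=5,interpolation=cv2.INTER_CUBIC))
E
```

```text
{'clock': 18.833, 'joint_positions': [-0.477, 0.15, 2.135, 0.846, 0.459, 0.277], 'tcp_pos': [0.574, -0.167, 0.211], 'ft_force': [6.856, 1.517, -6.576], 'gripper_width': 0.019}
rel turn [-0.001  0.    -0.002] shift [-0.   0.2  0.3] | deg 0.1 mm 0.0
rel turn [-0.001  0.    -0.002] shift [-3.5  0.2 -2.5] | deg 0.1 mm 4.0
rel turn [-0.001  0.    -0.002] shift [-6.4  0.2 -4.7] | deg 0.1 mm 8.0
rel turn [-0.001  0.    -0.002] shift [-7.8  0.2 -5.7] | deg 0.1 mm 10.0
```

View pics/p15.png

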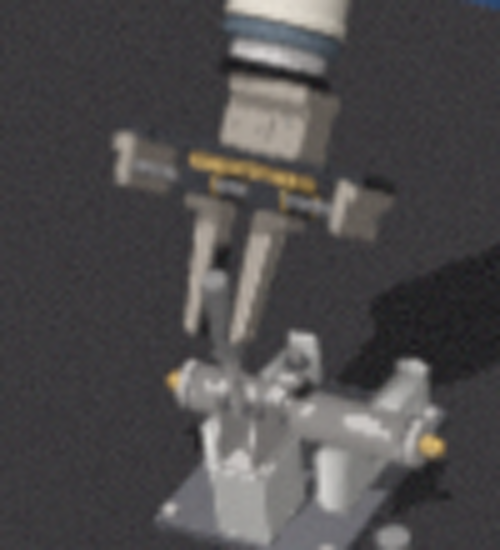

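Request:
step_arm(series="0 0 0 -1.7 0 -1.2 255;0 0 0 -3.5 0 -2.5 255;0 0 0 -5 0 -3.6 255;0 0 0 -6.4 0 -4.7 255;0 0 0 -7.1 0 -5.2 255;0 0 0 -7.8 0 -5.7 255")

```text
clock: 19.43
tcp_pos: [0.5642, -0.1681, 0.2109]
tool_rot: [0.949, 0.057, 0.308, -0.019]
ft_force: [5.6, 2.2, -3.5]
gripper_width: 0.0195
```

```bash
python3 - <<'E'
from h import *
st()
for th,phi in((1.19,36),(1.217,36)): rel(*ht(th,phi))
E
```

```text
{'clock': 19.433, 'joint_positions': [-0.49, 0.138, 2.149, 0.854, 0.465, 0.259], 'tcp_pos': [0.564, -0.168, 0.211], 'ft_force': [5.558, 2.211, -3.529], 'gripper_width': 0.019}
rel turn [-0.001  0.    -0.003] shift [1.  0.2 1.2] | deg 0.2 mm 2.0
rel turn [-0.001  0.    -0.003] shift [-1.   0.2 -0.2] | deg 0.2 mm 1.0
```

Request:
step_arm(series="0 0 0 -0.8 0 -0.6 255;0 0 0 -1.6 0 -1.2 255;0 0 0 -1.6 0 -1.2 255")

```text
clock: 19.68
tcp_pos: [0.5625, -0.1683, 0.2109]
tool_rot: [0.949, 0.057, 0.308, -0.02]
ft_force: [3.2, 2.7, -4.1]
gripper_width: 0.0191
```

```bash
python3 - <<'E'
from h import *
st()
for n in("top","scene"):
    cv2.imwrite(f"pics/{n}16.png",bot.snapshot(n)[:,:,::-1])
b=cv2.imread("pics/scene16.png")[100:210,210:310]
cv2.imwrite("pics/p16.png",cv2.resize(b,None,fx=6,fy=5,interpolation=cv2.INTER_CUBIC))
E
```

```text
{'clock': 19.683, 'joint_positions': [-0.492, 0.136, 2.152, 0.854, 0.466, 0.257], 'tcp_pos': [0.562, -0.168, 0.211], 'ft_force': [3.198, 2.748, -4.094], 'gripper_width': 0.019}
```

View pics/p16.png

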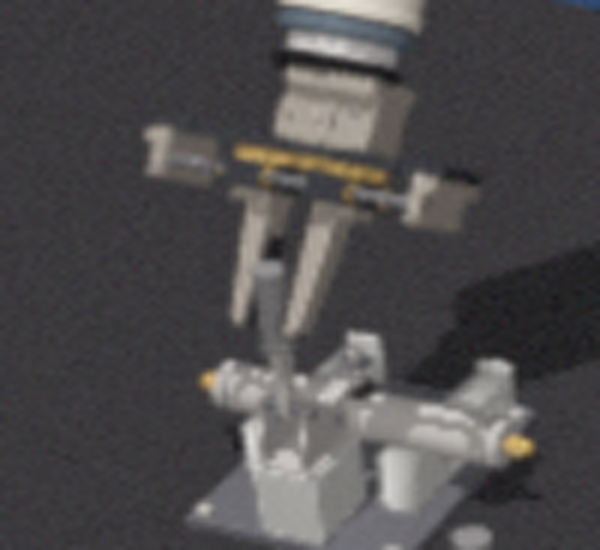

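Request:
step_arm(series="0 0 0 -0.8 0 -0.6 255;0 0 0 -1.6 0 -1.2 255;0 0 0 -1.6 0 -1.2 255")

```text
clock: 20.03
tcp_pos: [0.5606, -0.1686, 0.2109]
tool_rot: [0.95, 0.057, 0.308, -0.02]
ft_force: [3.5, -0.1, -5.2]
gripper_width: 0.0191
```

Request:
step_arm(series="0 0 0 -0.8 0 -0.6 255;0 0 0 -1.6 0 -1.2 255;0 0 0 -1.6 0 -1.2 255")

```text
clock: 20.28
tcp_pos: [0.559, -0.1688, 0.2109]
tool_rot: [0.95, 0.057, 0.308, -0.02]
ft_force: [10.1, 2.1, -8.9]
gripper_width: 0.019
```

```bash
python3 - <<'E'
from h import *
st()
rel(*ht(1.187,36));rel(*ht(1.217,36))
E
```

```text
{'clock': 20.283, 'joint_positions': [-0.498, 0.131, 2.157, 0.857, 0.469, 0.25], 'tcp_pos': [0.559, -0.169, 0.211], 'ft_force': [10.131, 2.136, -8.895], 'gripper_width': 0.019}
rel turn [-0.001  0.001 -0.003] shift [5.6 0.1 4.4] | deg 0.2 mm 7.0
rel turn [-0.001  0.001 -0.003] shift [3.4 0.1 2.8] | deg 0.2 mm 4.0
```

Request:
step_arm(series="0 0 0 -0.8 0 -0.6 255;0 0 0 -1.2 0 -0.9 255")

```text
clock: 20.45
tcp_pos: [0.5586, -0.1689, 0.211]
tool_rot: [0.949, 0.056, 0.308, -0.02]
ft_force: [24.5, 5.8, -19.1]
gripper_width: 0.0193
```

```bash
python3 - <<'E'
from h import *
st()
for n in("top","scene"):
    cv2.imwrite(f"pics/{n}17.png",bot.snapshot(n)[:,:,::-1])
b=cv2.imread("pics/scene17.png")[140:190,245:285]
b=cv2.resize(b,None,fx=12,fy=12,interpolation=cv2.INTER_CUBIC)
print(proj("scene",[hp(1.187,r) for r in(0,.054,.122)]),proj("scene",[hp(1.1,r) for r in(.122,)]))
q=((proj("scene",[hp(1.187,r) for r in(0,.122)])-[245,140]+.5)*12).astype(int); cv2.polylines(b,[q],False,(0,0,255),1)
cv2.imwrite("pics/p17.png",b)
E
```

```text
{'clock': 20.45, 'joint_positions': [-0.499, 0.131, 2.158, 0.859, 0.469, 0.248], 'tcp_pos': [0.559, -0.169, 0.211], 'ft_force': [24.477, 5.833, -19.071], 'gripper_width': 0.019}
[[258.1714847  181.30030569]
 [256.71109918 169.08617756]
 [254.79641964 152.95351513]] [[253.28177098 154.68186358]]
```

View pics/p17.png

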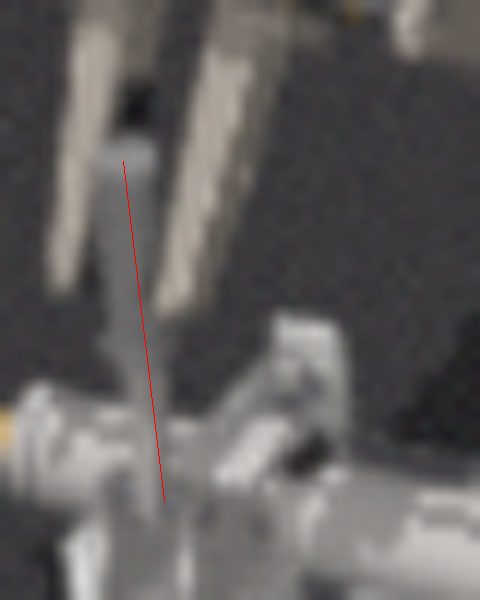

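Request:
step_arm(series="0 0 0 0.4 0 0.3 255;0 0 0 0.8 0 0.5 255;0 0 0 0.8 0 0.5 255")

```text
clock: 20.8
tcp_pos: [0.5595, -0.1687, 0.2109]
tool_rot: [0.949, 0.057, 0.308, -0.02]
ft_force: [2.0, 0.1, -3.1]
gripper_width: 0.0195
```

Request:
step_arm(series="0 0 0 0 0 0 190;0 0 0 0 0 0 170;0 0 0 0 0 0 150;0 0 0 0 0 0 130;0 0 0 0 0 0 110;0 0 0 0 0 0 110")

```text
clock: 21.3
tcp_pos: [0.5595, -0.1689, 0.211]
tool_rot: [0.949, 0.056, 0.308, -0.02]
ft_force: [-0.2, 0.1, 0.6]
gripper_width: 0.0519
```

```bash
python3 - <<'E'
from h import *
st()
b=bot.snapshot("scene")[100:210,210:310,::-1]
cv2.imwrite("pics/p18.png",cv2.resize(b,None,fx=6,fy=5,interpolation=cv2.INTER_CUBIC))
E
```

```text
{'clock': 21.3, 'joint_positions': [-0.497, 0.132, 2.156, 0.857, 0.469, 0.25], 'tcp_pos': [0.559, -0.169, 0.211], 'ft_force': [-0.232, 0.084, 0.647], 'gripper_width': 0.052}
```

View pics/p18.png

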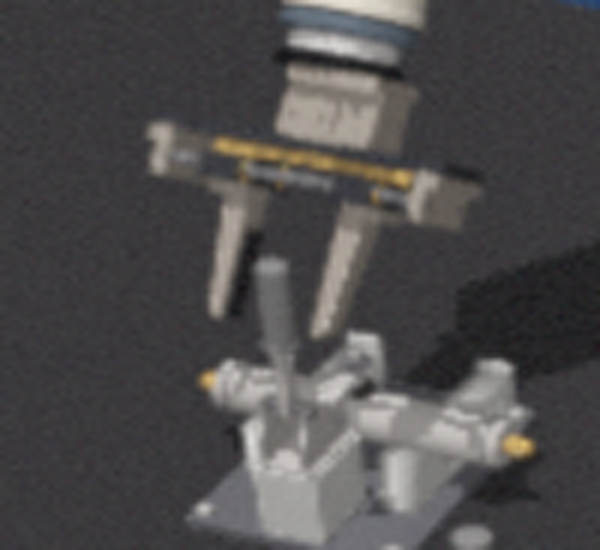

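Free on both sides, handle stays upright. Withdraw along −tool z.

Request:
step_arm(series="0 0 0 0 0 -8 110;0 0 0 0 0 -20 110;0 0 0 0 0 -40 110;0 0 0 0 0 -65 110;0 0 0 0 0 -90 110;0 0 0 0 0 -115 110;0 0 0 0 0 -140 110;0 0 0 0 0 -150 110")

```text
clock: 22.02
tcp_pos: [0.4711, -0.1803, 0.3354]
tool_rot: [0.949, 0.056, 0.309, -0.018]
ft_force: [-0.2, -0.6, 1.2]
gripper_width: 0.0523
```

Request:
step_arm(series="0 0 0 -15 -20 -15 110;0 0 0 -30 -50 -30 110;0 0 0 -40 -85 -40 110;0 0 0 -40 -120 -40 110;0 0 0 -40 -150 -40 110;0 0 0 -40 -170 -40 110;0 0 0 -40 -170 -40 110;0 0 0 -40 -170 -40 110")

```text
clock: 22.68
tcp_pos: [0.3953, -0.0167, 0.3442]
tool_rot: [0.949, 0.059, 0.309, -0.019]
ft_force: [0.1, -0.3, 0.5]
gripper_width: 0.0521
```

```bash
python3 - <<'E'
from h import *
st()
for n in("top","scene"):
    cv2.imwrite(f"pics/{n}19.png",bot.snapshot(n)[:,:,::-1])
b=cv2.imread("pics/scene19.png")[130:220,230:330]
b=cv2.resize(b,None,fx=8,fy=6,interpolation=cv2.INTER_CUBIC)
for th,c in((1.217,(0,0,255)),(1.1,(0,255,0))):
    q=((proj("scene",[hp(th,r) for r in(0,.122)])-[230,130]+.5)*[8,6]).astype(int); cv2.polylines(b,[q],False,c,1)
cv2.imwrite("pics/p19.png",b)
a=cv2.imread("pics/top19.png")
cv2.imwrite("pics/p19t.png",cv2.resize(a[110:310,160:460],None,fx=2.6,fy=2.6))
E
```

```text
{'clock': 22.683, 'joint_positions': [-0.217, -0.489, 2.301, 0.292, 0.749, 1.075], 'tcp_pos': [0.395, -0.017, 0.344], 'ft_force': [0.102, -0.257, 0.483], 'gripper_width': 0.052}
```

View pics/p19.png

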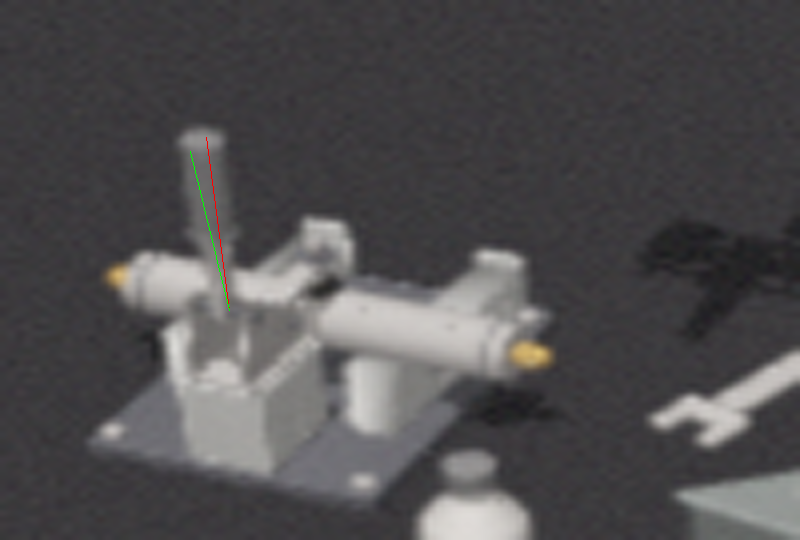

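View pics/p19t.png

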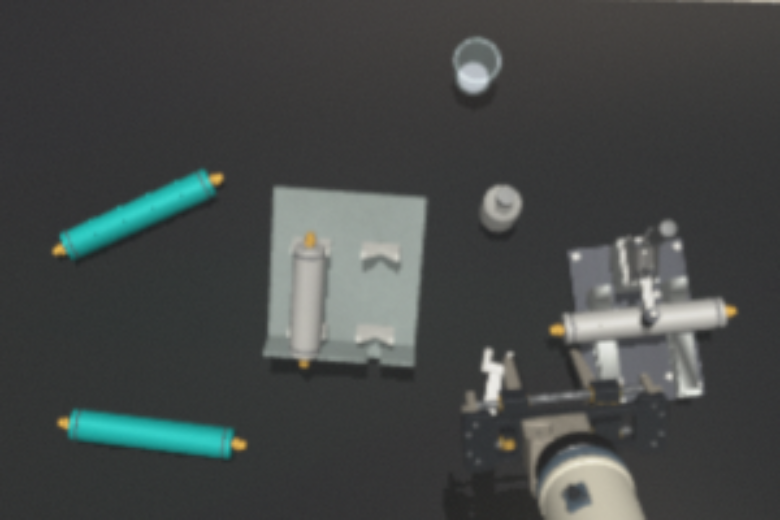

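```bash
python3 -c "
from rig import bot
print(bot.observe()['joint_velocities'].round(3)); print(bot.close_job())"
```

```text
[-0.03   0.009 -0.003 -0.002  0.001  0.01 ]
the job is handed in; nothing more can be done
None
```

The long cartridge is out of the rack, rolled into the vee and clamped. I handed the job in at about 22.7 s of the 72 s allowed; no verdict was reported.

**What I did**
- I took the cartridge by its middle and set it on the loading shelf, centred along the vee, then let go of it.
- With closed fingers I rolled it over the shelf's edge at about 3.5 N. The contact force vanished when it dropped in.
- I backed the hand off. The picture I took then shows it seated with nothing touching it.
- I gripped the clamp handle, pulled it up to its stop, let go and withdrew.

**Last checks**
- **Cartridge:** its brass tips sit at the same pixels before and after clamping, centred within about 1 mm of the fitted vee seat.
- **Clamp:** the handle appears parallel to the fitted line for fully upright and stayed there after release. The clamp arm lies over the cartridge. I judged the pad's contact from the handle reaching its stop, not from a separate view.
- **Bystanders:** the short cartridge, bottle and beaker, and the turquoise look-alikes, look undisturbed in the top view. The wrench is partly hidden by the hand there, and shows in place in the scene view.
- **Hand:** about 0.34 m up, clear of everything, with wrist force near zero.

**Less than ideal**
- The first touch on the shelf came about 2 mm higher than I had worked out and read about 40 N at the wrist for a moment. I backed off and touched down again at about 9 N before releasing.
- At the handle's stop the wrist read about 31 N briefly, and I eased it before letting go. The stop came about 4 mm past where I had computed it, so the full closing rests on feeling the stop and on the picture.

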